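# Start the last lag screw of a desk riser square with a nut driver

## Task

One hex-head screw of the half-built desk riser stands crooked in its pilot hole: take the orange nut driver from its wooden block, fit its socket fully over the screw's head and bring the screw dead upright over its hole before you turn it. Then lean lightly on the driver, never hard, and keeping that light pressure on and the screw square all the while, start the screw with about a quarter turn clockwise. Lift the driver off straight so that the screw stays square, stand it back down in the hole of its block and let go; leave the mug, toy and jar alone.

Things in the scene. Friction and masses are not known exactly. Their poses are not given: they have to be found in the camera images.
- screw_head (a point): centre of the top face of the crooked screw's hex head (steel, 17 mm across flats, 7.5 mm high, top edge bevelled over its last 2 mm). z: the screw's axis, up. Flats face its +-y and every 60 degrees. Upright, this point is 21.5 mm above the riser's top: 14 mm of 10 mm shank shows below the head. Turning alone moves the screw down; pressing does not.
- pilot_centre (a point): centre of the pilot hole, level with the riser's top face; z up; upright, the screw stands on it. A fixed washer, 26 mm wide, 2 mm thick, marks it. The screw starts leaning 4 to 8 degrees any way, pivoting 6 mm below this point; loose: a sideways push of 1 to 2 N at the head moves it, it stays where put, stops at 10 to 13 degrees.
- screw (a joint): how far the screw has been turned, rad: 0 at the start, grows clockwise seen from above; it sinks 0.64 mm per rad. It turns easily (well under 0.1 N m).
- riser: the half-built desk riser: pine top 190 x 340 mm, 22 mm thick, top face 85 mm above the desk, on two teal side panels; it stays put. Origin under its centre at desk level, z up, y along its 340 mm. Its four screw places lie 55 mm along x and 150 mm along y from the centre, either way; three hold screws already home, heads down on their washers.
- driver_mid (a point): middle of the orange nut driver's handle, on its axis, 88 mm above its lower end; z up along the driver, which stands upright in its block. Driver 125 mm long, about 180 g. Handle: six-sided, 28 mm across flats, from 50 to 125 mm above the lower end (full width 56 to 119); flats face +-y and every 60 degrees.
- driver_socket (a point): centre of the floor of the driver's socket, on its axis, 10 mm above its lower end; rests on the screw's head when fully down. z up. Socket: hex recess 10 mm deep, 18 mm across flats, open below, its flats parallel to the handle's: it turns about 6 degrees either way on the head before it catches. Outside 26 mm round, 28 mm long, then a 10 mm shank.
- stand_hole (a point): centre of the mouth of the hole in the wooden tool block (75 x 95 mm, 42 mm high, fixed) where the driver stands. Hole 28 mm wide, mouth slightly bevelled, 30 mm deep, floor 12 mm above the desk: the driver's lower end rests on it, at any rotation. z up, x along the block's 75 mm. Short bits stand 9 mm above the block, 36 mm along y either way.
- mug: white mug, 76 mm across, 90 mm high, loose; origin under its centre. Leave it alone.
- toy: small orange and yellow toy figure, 48 mm across, 68 mm high, loose on the riser's top within 80 mm of its middle; origin under its centre. Leave it alone.
- jar: small amber jar of spare screws with a steel lid, 40 mm across, 52 mm high, loose on the riser's top within 80 mm of its middle; origin under its centre. Leave it alone.

How it is judged:
By the outcome, as a careful person would: the job done as asked, in the order asked, and still so for the second after the job is handed in, with the robot touching nothing.
It also fails if it takes over 72 s, if anything falls off the work surface, if the arm or the gripper's body presses on something with over 40 N, if the wrist force passes 120 N, or if a joint passes its speed limit or range.

## Robot

A 6-joint arm with a two-finger parallel gripper is mounted at the origin on the work surface. World frame = base frame: x ahead of the robot, y to its left, z up, the work surface at z = 0. Lengths are in m, angles in rad, forces in N, time in s.
With the tool pointing down it reaches from about 0.375 to 0.975 m from the base axis. Payload 3.8 kg.
Tool frame: the origin (TCP) lies midway between the tips of the shut fingers; the grasp point (between the pads) lies 19 mm behind it; z points along the fingers, y is the line along which they close (so a half turn about z gives the same grasp; the last joint's range is limited). The gripper opens to 85 mm and grips with 20 to 120 N. Pads are 22 mm wide; open, the fingers measure 114 mm over their backs; the gripper's body (76 mm by 85 mm) begins 54 mm behind the grasp point. The pads swing forward as they close: fully open they stand 13 mm farther back than shut.
Start: joints at [1.28, 0.264, 1.604, -0, 1.274, -0.037], TCP at [0.169, 0.653, 0.231] pointing down, gripper open.
Joint ranges: [-2.63, 2.63], [-0.94, 2.18], [0.31, 2.57], [-1.31, 4.45], [0, 2.66], [-2.55, 2.55]. Speed limits (rad/s): [2.57, 2.57, 3.14, 3.14, 3.14, 3.14].

## Interface

Orientations are given as a rotation vector (axis times angle).
In Python, from workcell import bot gives the robot as it stands.
- The arm moves only by the tool servo_tool, never from a script. Its argument "series" is a list of rows, each a list of 7 numbers: the shift along the world's x, y, z in units of 0.15 m (1.0 is 0.15 m), then the turn, a rotation vector about the world's x, y, z in units of 180 degrees (1.0 is 180 degrees), then the closure, from 0 (fully open) to 1 (shut). A call has 1 to 20 rows; each row is the pose to reach, as a shift and turn from the pose commanded when the call began, turning the shorter way round; what a row does not reach only later rows make up. A row lasts 1/10 s, in which the tool goes at most 50 mm and 8.59 degrees, less where a joint would pass 70% of its speed; a pose out of reach is approached as far as the arm can. A call with a number of a shift or a turn outside -1 to 1 is refused whole. A call with a gripper value outside its range is refused whole. The fingers move at their own pace and stop on an object; "newtons" is the grip in N (left out, the last holds). Time passes only in rows, so rows that repeat a pose let the fingers close. It gives the time, the measured TCP pose, the force, the opening and the grip force at its end, in the units of the state.
- bot.read_state(): the state, without advancing time (a new reading comes with each control period).
- bot.read_camera(name): name is "scene" or "top" or "wrist"; returns the picture (400x640x3 uint8, red, green, blue); there is no depth.
- bot.camera_info(name): a dict with "vertical_fov" (degrees; the focal length in pixels is half the picture's height over the tangent of half this angle, whatever the lens; pixels are square), "cx", "cy" (the principal point, pixels), "dist" ([k1, k2, p1, p2, k3] as OpenCV has them; the pictures are not rectified), "R" (3x3) and "t" (3): a world point X has camera coordinates R X + t. Camera axes: x right, y down, z forward; pixel columns grow to the right and rows downward; lengths in m; the calibration is good to about 2 mm. A picture is of the moment at which its call begins: read the wrist's pose just before it. camera_info takes no time and is no camera call; for the wrist camera it gives the pose at the moment of the call.
- bot.finish_job(): hands the job in; it is judged then, once.
Trained networks look in the newest picture that a camera, given by its name, has taken for a name from the list of things; names that differ only in an ending like _2 or _b are one class to them, and where a whole thing is asked for, a point or a joint stands for the part that bears it (a point fixed in the world has none). Each returns a list of dicts, best first, with "score" (0 to 1); they miss things now and then, are a little off and sometimes report something else, mostly with a low value. They report only what shows in the picture. A call takes as long as a camera call.
- bot.recognise(target, camera): "box" ([left, top, right, bottom] as shares, 0 to 1, of the picture: columns of its width, rows of its height, round what is visible of it).
- bot.trace(target, camera): "mask" (400x640 bool, what is visible of it) and "box" ([left, top, right, bottom] as shares, 0 to 1, of the picture: columns of its width, rows of its height, round what is visible of it).
- bot.mark_of(target, camera): "at" ([row, column] as shares, 0 to 1, of the picture: columns of its width, rows of its height: a listed point, or the origin of a listed thing).
The state is a dict: "time": time; "q": joint angles; "joint_vel": joint speeds; "joint_torque": joint torques, N m; "tool_pos": TCP position; "tcp_rot": TCP orientation; "wrist_force": force on the tool from outside, world axes, zero at the start; "torque": the same for the moment, N m; "width": opening from 0.0 (shut) to 1.0 (fully open); "grip_force": force on a finger pad.
Only numpy, scipy, OpenCV 4.12 (cv2) and the standard library are available. Lean on these libraries where they do the work, as an engineer would, in place of code of your own. Each camera call takes 0.05 s, during which the arm holds its last target. There are 200 camera calls.

## Working session

There is one attempt and no reset: what is moved stays moved. The work goes in short steps, Python scripts to look and compute and a tool call to move; the robot and the scene stay as the last step left them, time stands still between calls to the robot, and variables do not carry over. Pictures are saved under pics/ and viewed, at most 10 in all, crops included, and the job is handed in when it is done.

Besides the shell and the picture viewer there is one more tool, called after "Call:" as a command line: name --pt "numbers of a row" for each row, then --argument value for the rest. servo_tool: Moves the arm, as the interface text tells. Shifts and turns lie within -1 to 1; 1 stands for 0.15 m of shift or 180 degrees of turn. Its arguments: {"type":"object","properties":{"series":{"type":"array","items":{"type":"array","items":{"type":"number"}}},"newtons":{"type":"number"}},"required":["series"]}

```bash
mkdir -p pics
cat > h.py <<'E'
import numpy as np, cv2
from workcell import bot
def K(i):
    f=200/np.tan(np.radians(i["vertical_fov"])/2)
    return np.array([[f,0,i["cx"]],[0,f,i["cy"]],[0,0,1.]])
def ray(i,px):
    """px (col,row) -> origin, dir"""
    R=np.array(i["R"]);t=np.array(i["t"])
    u=cv2.undistortPoints(np.array([[px]],float),K(i),np.array(i["dist"],float))[0,0]
    d=R.T@np.array([u[0],u[1],1.]);return -R.T@t,d/np.linalg.norm(d)
def atz(i,px,z):
    o,d=ray(i,px);return o+d*(z-o[2])/d[2]
def tri(rs):
    A=sum(np.eye(3)-np.outer(d,d) for o,d in rs);b=sum((np.eye(3)-np.outer(d,d))@o for o,d in rs)
    p=np.linalg.solve(A,b);return p,[np.linalg.norm((np.eye(3)-np.outer(d,d))@(p-o))for o,d in rs]
def proj(i,X):
    R=np.array(i["R"]);t=np.array(i["t"])
    return cv2.projectPoints(np.array(X,float).reshape(-1,3),cv2.Rodrigues(R)[0],t,K(i),np.array(i["dist"],float))[0][:,0]
def snap(c,name=None):
    i=bot.camera_info(c);im=bot.read_camera(c)
    if name: cv2.imwrite("pics/"+name+".png",im[:,:,::-1])
    return i,im
def marks(c,names):
    out={}
    for n in names:
        r=bot.mark_of(n,c)
        out[n]=[(round(x["at"][1]*640,1),round(x["at"][0]*400,1),round(x["score"],2)) for x in r[:3]]
    return out
E
python3 - <<'E'
from h import *
N=["screw_head","pilot_centre","riser","driver_mid","driver_socket","stand_hole","mug","toy","jar"]
I={}
M={}
for c in ["scene","top"]:
    I[c],im=snap(c,c+"0"); M[c]=marks(c,N); print(c,M[c]); print({k:np.round(v,3).tolist() for k,v in I[c].items()})
for n in N:
    if M["scene"][n] and M["top"][n]:
        p,e=tri([ray(I[c],M[c][n][0][:2]) for c in I]); print(n,p.round(4),np.round(e,4))
print(bot.read_state())
E
```

```text
scene {'screw_head': [(237.8, 189.3, 0.53)], 'pilot_centre': [(236.5, 192.9, 0.47)], 'riser': [(309.2, 229.4, 0.88), (463.5, 192.3, 0.48), (466.4, 172.7, 0.43)], 'driver_mid': [(469.3, 174.5, 0.69)], 'driver_socket': [], 'stand_hole': [(464.5, 189.8, 0.6), (462.2, 192.2, 0.21), (235.5, 187.7, 0.2)], 'mug': [(181.7, 197.3, 0.56)], 'toy': [(329.7, 201.2, 0.7)], 'jar': [(297.0, 200.4, 0.6)]}
{'vertical_fov': 53.046, 'cx': 316.184, 'cy': 201.539, 'dist': [-0.061, 0.0, 0.0, 0.0, 0.0], 'R': [[0.014, 1.0, -0.002], [0.801, -0.012, -0.598], [-0.598, 0.007, -0.801]], 't': [0.014, -0.403, 1.275]}
top {'screw_head': [(458.0, 213.7, 0.66), (401.0, 194.6, 0.59), (394.2, 199.3, 0.53)], 'pilot_centre': [(396.2, 199.7, 0.59)], 'riser': [], 'driver_mid': [(460.7, 210.5, 0.32)], 'driver_socket': [(177.6, 253.7, 0.92)], 'stand_hole': [(175.2, 257.8, 0.77)], 'mug': [(460.9, 213.8, 0.97)], 'toy': [(302.3, 198.2, 0.75)], 'jar': [(344.3, 197.6, 0.79)]}
{'vertical_fov': 53.544, 'cx': 317.679, 'cy': 198.897, 'dist': [0.023, 0.0, 0.0, 0.0, 0.0], 'R': [[-0.18, -0.984, -0.003], [-0.964, 0.177, -0.2], [0.197, -0.
[... 356 characters left out ...]
0.0717  0.0814] [0.0087 0.0087]
{'time': 1.0, 'q': array([ 1.28010591e+00,  2.63883037e-01,  1.60399858e+00, -1.72887641e-05,
        1.27373551e+00, -3.68966945e-02]), 'joint_vel': array([-0.00058737,  0.00039539,  0.0001216 ,  0.00124119,  0.00092449,
       -0.00131702]), 'joint_torque': array([-6.90191446e-04, -5.15082014e+01, -3.67731535e+01, -3.84261114e-05,
        8.56013976e-04, -8.06960941e-06]), 'tool_pos': array([0.16947804, 0.65336032, 0.23129193]), 'tcp_rot': array([ 3.97579740e-01,  3.11632112e+00, -4.21575819e-05]), 'wrist_force': array([0.85375534, 0.05862197, 0.15938165]), 'torque': array([0.01796203, 0.01078626, 0.01078186]), 'grip_force': 0.0, 'width': 1.0016860426473744}
```

View pics/top0.png

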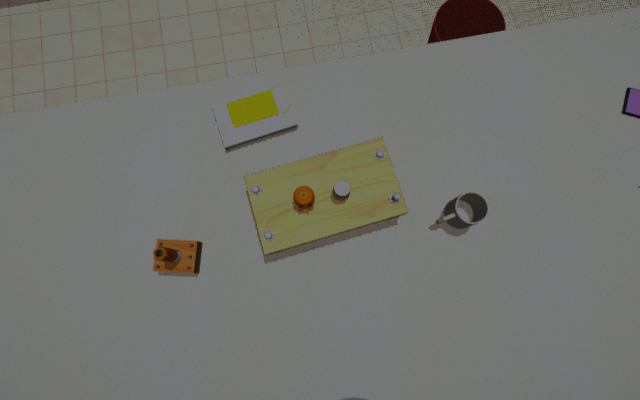

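View pics/scene0.png

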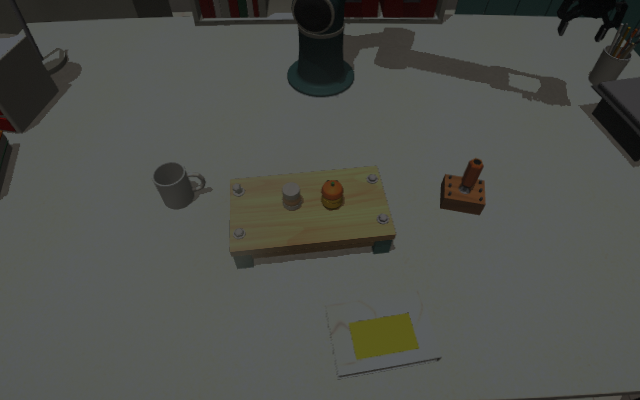

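The top view shows the crooked screw on the right corner of the riser (396,198), the driver in its block (175,255), the toy (303,196), the jar (342,189) and the mug (465,210). The scene view agrees: screw (238,188), block (464,190), mug (178,185). Next I'll check the wrist camera mount and the riser pose.

Run:
```python
from h import *
from scipy.spatial.transform import Rotation as Ro
s=bot.read_state(); i=bot.camera_info("wrist")
Rt=Ro.from_rotvec(s["tcp_rot"]).as_matrix();Rc=np.array(i["R"]).T;c=-Rc@np.array(i["t"])
print("cam in tcp",Rt.T@(c-s["tool_pos"]),"\n",(Rt.T@Rc).round(3),i["vertical_fov"],i["dist"],"\nRt",Rt.round(3))
it=bot.camera_info("top")
for p in [(383,139),(407,213),(265,251),(245,177)]: print("corner",atz(it,p,.085).round(4))
for p in [(380,154),(268,235),(256,189)]: print("screw",atz(it,p,.0945).round(4))
print("toy",atz(it,(303,196),.13),"jar",atz(it,(342,188),.137), "mug",atz(it,(465,210),.08))
```

```text
cam in tcp [ 0.06507834 -0.00046093 -0.14146351] 
 [[-0.    -0.966 -0.257]
 [ 1.    -0.     0.001]
 [-0.001 -0.257  0.966]] 58.07104039976764 [-0.02003716  0.          0.          0.          0.        ] 
Rt [[-0.968  0.251  0.   ]
 [ 0.251  0.968 -0.   ]
 [-0.    -0.    -1.   ]]
corner [ 0.6804 -0.1977  0.085 ]
corner [ 0.4967 -0.2138  0.085 ]
corner [0.4699 0.1183 0.085 ]
corner [0.6475 0.1377 0.085 ]
screw [ 0.6426 -0.1808  0.0945]
screw [0.5029 0.1051 0.0945]
screw [0.6121 0.1157 0.0945]
toy [0.5689022  0.01270676 0.13      ] jar [ 0.56960431 -0.07400141  0.137     ] mug [ 0.48028842 -0.34687336  0.08      ]
```

Call:
servo_tool --pt "1 -1 0.1 0 0 0 0" --pt "1 -1 0.1 0 0 0 0" --pt "1 -1 0.1 0 0 0 0" --pt "1 -1 0.1 0 0 0 0" --pt "1 -1 0.1 0 0 0 0" --pt "1 -1 0.1 0 0 0 0" --pt "1 -1 0.1 0 0 0 0"

```text
time: 1.7
tool_pos: [0.319, 0.504, 0.2464]
tcp_rot: [-0.398, -3.116, -0.001]
wrist_force: [-0.6, 0.1, -0.8]
width: 0.999
grip_force: 0.0
```

Call:
servo_tool --pt "1 -1 0 0 0 0 0" --pt "1 -1 0 0 0 0 0" --pt "1 -1 0 0 0 0 0" --pt "1 -1 0 0 0 0 0" --pt "1 -1 0 0 0 0 0" --pt "1 -1 0 0 0 0 0" --pt "1 -1 0 0 0 0 0" --pt "1 -1 0 0 0 0 0" --pt "1 -1 0 0 0 0 0"

```text
time: 2.6
tool_pos: [0.4682, 0.3549, 0.2462]
tcp_rot: [-0.393, -3.116, -0.0]
wrist_force: [0.6, 0.0, 0.3]
width: 1.0
grip_force: 0.0
```

Run:
```python
from h import *
s=bot.read_state();print(s["tool_pos"],s["tcp_rot"],s["q"].round(3))
i,im=snap("wrist","w1")
m=marks("wrist",["driver_mid","driver_socket","stand_hole"]);print(m)
for n,z in [("driver_mid",.1),("stand_hole",.042)]:
    for x in m[n]: print(n,atz(i,x[:2],z).round(4))
```

```text
[0.46820554 0.35491645 0.24620485] [-3.93490060e-01 -3.11644482e+00 -3.37411302e-04] [ 0.606  0.091  1.779  0.     1.273 -0.714]
{'driver_mid': [(310.0, 231.8, 0.75)], 'driver_socket': [(309.2, 206.9, 0.84)], 'stand_hole': [(310.5, 214.6, 0.95)]}
driver_mid [0.5    0.3349 0.1   ]
stand_hole [0.5017 0.3329 0.042 ]
```

View pics/w1.png

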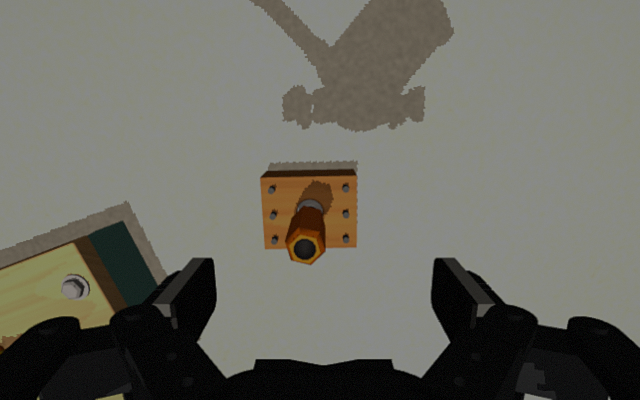

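Run:
```python
from h import *
i=bot.camera_info("wrist");im=cv2.imread("pics/w1.png")
c=cv2.resize(im[185:280,255:365],None,fx=6,fy=6,interpolation=cv2.INTER_CUBIC)
c=cv2.convertScaleAbs(c,alpha=1.8,beta=20)
cv2.imwrite("pics/w1c.png",c)
print("top",atz(i,(304,249),.137).round(4))
```

```text
top [0.5006 0.3307 0.137 ]
```

View pics/w1c.png

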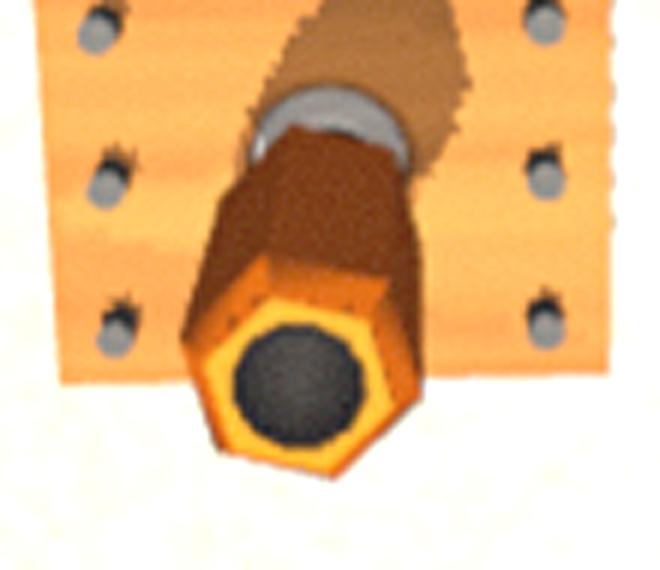

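Crop: the handle's hex top is centred near (304,247) in the full image. Its vertices are about 13° clockwise of image right, so the tool must turn about +17° for the pads to meet the flats. Next I'll look at the screw with an empty hand.

Call:
servo_tool --pt "0.13 -1 0 0 0 0 0" --pt "0.13 -1 0 0 0 0 0" --pt "0.13 -1 0 0 0 0 0" --pt "0.13 -1 0 0 0 0 0"

```text
time: 3.2
tool_pos: [0.4894, 0.1987, 0.2464]
tcp_rot: [0.405, 3.115, -0.004]
wrist_force: [0.2, 0.7, -0.5]
width: 0.995
grip_force: 0.0
```

Call:
servo_tool --pt "0.13 -1 0 0 0 0 0" --pt "0.13 -1 0 0 0 0 0" --pt "0.13 -1 0 0 0 0 0" --pt "0.13 -1 0 0 0 0 0"

```text
time: 3.6
tool_pos: [0.5091, 0.049, 0.2466]
tcp_rot: [0.406, 3.114, -0.003]
wrist_force: [0.3, 1.5, -0.0]
width: 0.998
grip_force: 0.0
```

Call:
servo_tool --pt "0.13 -1 0 0 0 0 0" --pt "0.13 -1 0 0 0 0 0" --pt "0.13 -1 0 0 0 0 0" --pt "0.13 -1 0 0 0 0 0"

```text
time: 4.0
tool_pos: [0.5289, -0.1005, 0.2465]
tcp_rot: [0.405, 3.114, -0.003]
wrist_force: [0.2, 1.0, 0.1]
width: 0.998
grip_force: 0.0
```

Call:
servo_tool --pt "0.05 -0.66 0 0 0 0 0" --pt "0.05 -0.66 0 0 0 0 0" --pt "0.05 -0.66 0 0 0 0 0" --pt "0.05 -0.66 -0.55 0 0 0 0" --pt "0.05 -0.66 -0.55 0 0 0 0" --pt "0.05 -0.66 -0.55 0 0 0 0" --pt "0.05 -0.66 -0.55 0 0 0 0" --pt "0.05 -0.66 -0.55 0 0 0 0"

```text
time: 4.8
tool_pos: [0.5374, -0.1951, 0.1663]
tcp_rot: [0.395, 3.113, -0.001]
wrist_force: [0.1, -0.0, 0.1]
width: 0.997
grip_force: 0.0
```

```bash
cat > look.py <<'E'
import sys,json
from h import *
tag=sys.argv[1]
s=bot.read_state();print(s["time"],s["tool_pos"].round(4),s["tcp_rot"].round(4),s["q"].round(3))
i,im=snap("wrist",tag)
m=marks("wrist",["screw_head","pilot_centre"]);print(m)
json.dump({"i":{k:np.array(v).tolist() for k,v in i.items()},"m":m},open(tag+".json","w"))
for n,z in [("screw_head",.1064),("pilot_centre",.085)]:
    for x in m[n]: print(n,atz(i,x[:2],z).round(4))
E
python3 look.py s1
```

```text
4.8 [ 0.5374 -0.1951  0.1663] [ 3.9550e-01  3.1128e+00 -1.0000e-03] [-0.392  0.117  1.901  0.     1.119 -1.71 ]
{'screw_head': [], 'pilot_centre': []}
```

View pics/s1.png

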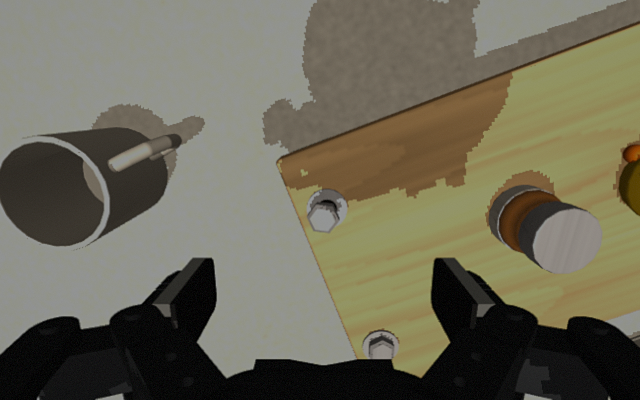

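Call:
servo_tool --pt "0 0 0 0 0 -0.5 0" --pt "0 0 0 0 0 -0.5 0" --pt "0 0 0 0 0 -0.5 0" --pt "0 0 0 0 0 -0.5 0" --pt "0 0 0 0 0 -0.5 0" --pt "0 0 0 0 0 -0.5 0" --pt "0 0 0 0 0 -0.5 0" --pt "0 0 0 0 0 -0.5 0" --pt "0 0 0 0 0 -0.5 0" --pt "0 0 0 0 0 -0.5 0" --pt "0 0 0 0 0 -0.5 0" --pt "0 0 0 0 0 -0.5 0" --pt "0 0 0 0 0 -0.5 0" --pt "0 0 0 0 0 -0.5 0"

```text
time: 6.35
tool_pos: [0.5358, -0.1957, 0.1644]
tcp_rot: [2.483, 1.923, 0.001]
wrist_force: [-0.3, -0.5, -0.2]
width: 1.0
grip_force: 0.0
```

```bash
python3 look.py s2
python3 - <<'E'
from h import *
import json
C=[]
for t in ["s1","s2"]:
    i=json.load(open(t+".json"))["i"]
    u=proj(i,[.535,-.196,.095])[0];print(t,u)
    x,y=int(u[0])-28,int(u[1])-28
    im=cv2.imread(f"pics/{t}.png")[y:y+56,x:x+56];print("crop origin",x,y)
    C.append(cv2.resize(cv2.convertScaleAbs(im,alpha=1.5,beta=10),(399,399),interpolation=cv2.INTER_CUBIC))
cv2.imwrite("pics/c12.png",np.hstack(C))
E
```

```text
6.35 [ 0.5358 -0.1957  0.1644] [2.4830e+00 1.9234e+00 8.0000e-04] [-0.394  0.119  1.903  0.     1.119 -0.141]
{'screw_head': [(323.1, 223.2, 0.81)], 'pilot_centre': [(323.5, 207.2, 0.66)]}
screw_head [ 0.5357 -0.1957  0.1064]
pilot_centre [ 0.5369 -0.1921  0.085 ]
s1 [321.49137387 213.4850814 ]
crop origin 293 185
s2 [322.13449367 218.18246051]
crop origin 294 190
```

View pics/c12.png

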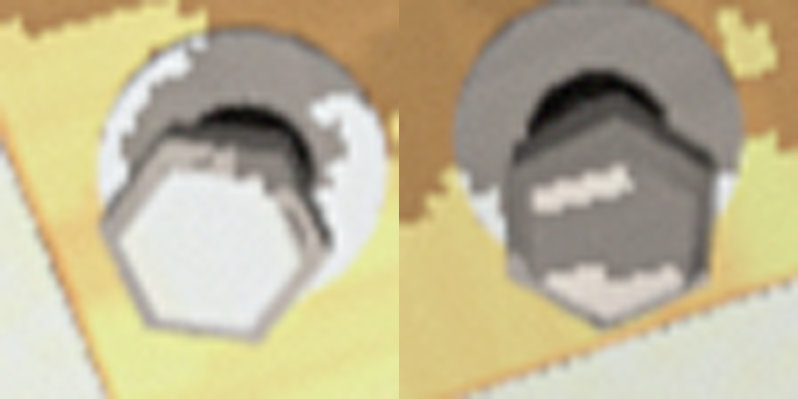

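```bash
cat > fit.py <<'E'
from h import *
import json
from scipy.optimize import least_squares
from scipy.spatial.transform import Rotation as Ro
I={t:json.load(open(t+".json"))["i"] for t in("s1","s2")}
org={"s1":(293,185,0),"s2":(294,190,399)}
H={"s1":[(102,222),(150,326),(255,341),(330,250),(170,128)],"s2":[(615,103),(514,150),(509,272),(605,326),(708,283),(714,165)]}
T={"s1":[(118,238),(175,168),(308,255),(250,330)],"s2":[(530,160),(615,125),(697,170)]}
W={"s1":[(98,165),(388,180),(245,25),(370,255)],"s2":[(455,140),(745,120),(480,60),(720,55),(475,205),(735,190)]}
px=lambda t,p:np.array([(p[0]-org[t][2]+.5)/7.125-.5+org[t][0],(p[1]+.5)/7.125-.5+org[t][1]])
def frame(p):
    L=Ro.from_rotvec([p[2],p[3],0])
    piv=np.array([p[0],p[1],.079]);return L,piv
def hexv(p,r,dz):
    L,piv=frame(p);a=p[4]+np.radians(30+60*np.arange(6)) # flat normal at yaw p4 -> vertices +30
    return piv+L.apply(np.c_[r*np.cos(a),r*np.sin(a),np.full(6,.0275+dz)])
def res(p):
    e=[]
    for k,t in enumerate(I):
        sh=p[5+2*k:7+2*k]
        for S,r,dz in((H,.009815,-.002),(T,.0080,0)):
            U=proj(I[t],hexv(p,r,dz))+sh
            for q in S[t]:
                d=px(t,q)-U;e+=list(d[np.argmin((d**2).sum(1))]*(1 if S is H else .5))
        a=np.linspace(0,2*np.pi,180);U=proj(I[t],np.c_[p[0]+.013*np.cos(a),p[1]+.013*np.sin(a),np.full(180,.087)])+sh
        for q in W[t]: e.append(np.linalg.norm(px(t,q)-U,axis=1).min())
    return np.r_[e,p[5:]/1.5]
best=min((least_squares(res,[.536,-.194,0,0,y,0,0,0,0],x_scale=[.01,.01,.1,.1,.3,1,1,1,1],diff_step=1e-4) for y in np.radians([0,10,20,30,40,50])),key=lambda r:r.cost)
p=best.x
if __name__=="__main__":
    L,piv=frame(p)
    print("cost",best.cost,"n",len(best.fun),"pilot",p[:2].round(4),"tilt deg",np.degrees(p[2:4]).round(2),np.degrees(np.hypot(*p[2:4])).round(2),"flat yaw",np.degrees(p[4])%60,"shift",p[5:].round(2))
    print("axis",L.apply([0,0,1]).round(4),"head top",(piv+L.apply([0,0,.0275])).round(4))
    C=[]
    for k,t in enumerate(I):
        x,y,_=org[t];im=cv2.resize(cv2.imread(f"pics/{t}.png")[y:y+56,x:x+56],(399,399),interpolation=cv2.INTER_CUBIC)
        im=cv2.convertScaleAbs(im,alpha=1.3)
        a=np.linspace(0,2*np.pi,60)
        for X,c in((hexv(p,.009815,-.002),(0,0,255)),(hexv(p,.009815,-.0075),(255,0,0)),(np.c_[p[0]+.013*np.cos(a),p[1]+.013*np.sin(a),np.full(60,.087)],(0,160,0))):
            U=(proj(I[t],X)+p[5+2*k:7+2*k]-[x,y]+.5)*7.125-.5
            cv2.polylines(im,[np.round(U).astype(np.int32)],True,c,1)
        C.append(im)
    cv2.imwrite("pics/fit.png",np.hstack(C))
E
python3 fit.py
```

```text
cost 8.825382452234674 n 50 pilot [ 0.5354 -0.1922] tilt deg [5.64 0.45] 5.66 flat yaw 40.57645268861987 shift [-0.75 -0.5   0.68 -0.63]
axis [ 0.0079 -0.0983  0.9951] head top [ 0.5356 -0.1949  0.1064]
```

View pics/fit.png

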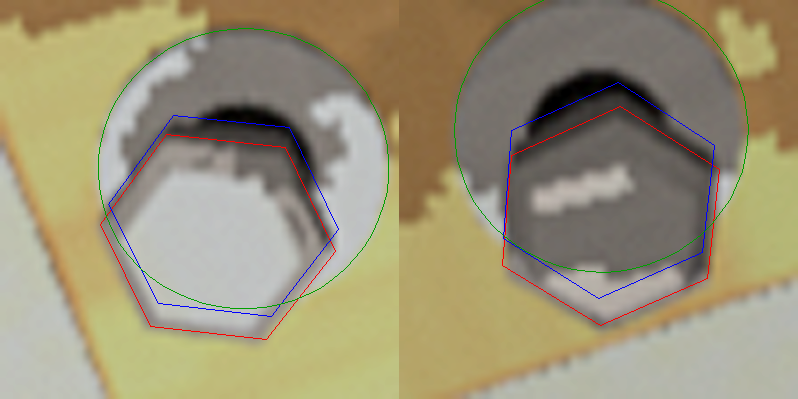

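The fit overlay matches both crops: the screw leans 5.7° toward −y, its pilot is at about (0.5354, −0.1922), and a hex flat faces 40.6° (mod 60). Next I'll go back to the driver.

Call:
servo_tool --pt "0 0 0.55 0 0 0.04 0" --pt "0 0 0.55 0 0 0.08 0" --pt "-0.06 1 0.55 0 0 0.15 0" --pt "-0.06 1 0.55 0 0 0.15 0" --pt "-0.06 1 0.55 0 0 0.15 0" --pt "-0.06 1 0.55 0 0 0.15 0"

```text
time: 7.1
tool_pos: [0.5258, -0.0405, 0.2464]
tcp_rot: [-1.959, -2.454, -0.003]
wrist_force: [0.0, -0.7, -0.9]
width: 0.995
grip_force: 0.0
```

Call:
servo_tool --pt "-0.06 1 0 0 0 0.15 0" --pt "-0.06 1 0 0 0 0.15 0" --pt "-0.06 1 0 0 0 0.15 0" --pt "-0.06 1 0 0 0 0.15 0"

```text
time: 7.5
tool_pos: [0.517, 0.109, 0.2463]
tcp_rot: [-1.328, -2.846, -0.003]
wrist_force: [0.8, -0.6, -0.6]
width: 1.001
grip_force: 0.0
```

Call:
servo_tool --pt "-0.06 1 0 0 0 0.15 0" --pt "-0.06 1 0 0 0 0.15 0" --pt "-0.06 1 0 0 0 0.15 0" --pt "-0.06 1 0 0 0 0.15 0"

```text
time: 7.9
tool_pos: [0.5084, 0.2584, 0.2462]
tcp_rot: [-0.63, -3.078, -0.003]
wrist_force: [0.3, -0.9, 0.6]
width: 1.002
grip_force: 0.0
```

Call:
servo_tool --pt "-0.05 0.52 -0.3 0 0 0.14 0" --pt "-0.05 0.52 -0.3 0 0 0.14 0" --pt "-0.05 0.52 -0.3 0 0 0.14 0" --pt "-0.05 0.52 -0.3 0 0 0.14 0" --pt "-0.05 0.52 -0.3 0 0 0.14 0" --pt "-0.05 0.52 -0.3 0 0 0.14 0"

```text
time: 8.5
tool_pos: [0.502, 0.3312, 0.202]
tcp_rot: [-0.039, 3.14, 0.0]
wrist_force: [0.1, -0.2, 0.1]
width: 0.999
grip_force: 0.0
```

```bash
cat > drv.py <<'E'
import sys
from h import *
from scipy.spatial.transform import Rotation as Ro
s=bot.read_state();Rt=Ro.from_rotvec(s["tcp_rot"]).as_matrix()
print(s["time"],s["tool_pos"].round(4),"yaz",np.degrees(np.arctan2(Rt[1,1],Rt[0,1])).round(2),"tool z",Rt[:,2].round(4),"q6",s["q"][5].round(3),s["wrist_force"].round(2),s["torque"].round(3))
i,im=snap("wrist",sys.argv[1])
m=marks("wrist",["driver_mid","driver_socket","stand_hole"]);print(m)
for n,z in [("driver_mid",.1),("driver_socket",.022),("stand_hole",.042)]:
    for x in m[n]: print(n,atz(i,x[:2],z).round(4))
# top end: dark disc inside orange handle end
g=cv2.cvtColor(im,cv2.COLOR_RGB2HSV);mk=((g[...,0]<25)&(g[...,1]>120)).astype(np.uint8)
u=proj(i,[.501,.333,.137])[0];print("expected top px",u.round(1))
E
python3 drv.py d1
```

```text
8.5 [0.502  0.3312 0.202 ] yaz 91.41 tool z [ 1.2e-03  3.0e-04 -1.0e+00] q6 -1.053 [ 0.1  -0.2   0.11] [0.025 0.009 0.018]
{'driver_mid': [(324.5, 197.1, 0.85)], 'driver_socket': [(324.1, 177.5, 0.91)], 'stand_hole': [(323.8, 185.5, 0.74)]}
driver_mid [0.4968 0.3317 0.1   ]
driver_socket [0.4979 0.3317 0.022 ]
stand_hole [0.501  0.3314 0.042 ]
expected top px [326.8 218.7]
```

View pics/d1.png

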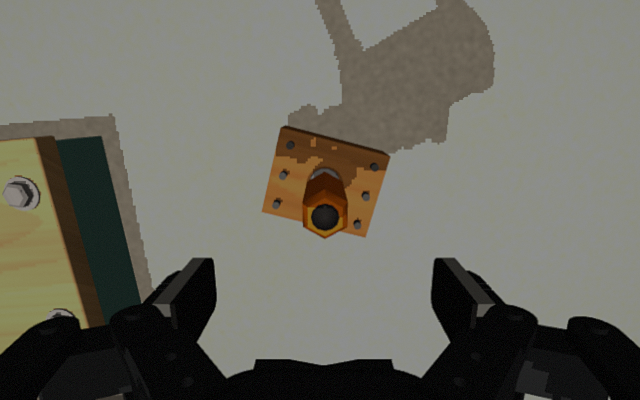

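Call:
servo_tool --pt "-0.013 0.003 -0.3 0 0 0 0" --pt "-0.013 0.003 -0.6 0 0 0 0" --pt "-0.013 0.003 -0.83 0 0 0 0" --pt "-0.013 0.003 -0.83 0 0 0 0" --pt "-0.013 0.003 -0.83 0 0 0 0" --pt "-0.013 0.003 -0.83 0 0 0 0"

```text
time: 9.3
tool_pos: [0.501, 0.3339, 0.0796]
tcp_rot: [-0.045, 3.137, 0.004]
wrist_force: [-0.7, 0.4, 1.0]
width: 1.0
grip_force: 0.0
```

Call:
servo_tool --pt "0 0 0 0 0 0 0.8" --pt "0 0 0 0 0 0 1" --pt "0 0 0 0 0 0 1" --pt "0 0 0 0 0 0 1" --pt "0 0 0 0 0 0 1" --pt "0 0 0 0 0 0 1" --pt "0 0 0 0 0 0 1" --pt "0 0 0 0 0 0 1" --pt "0 0 0 0 0 0 1" --pt "0 0 0 0 0 0 1" --newtons 30

```text
time: 10.3
tool_pos: [0.4995, 0.3328, 0.0775]
tcp_rot: [-0.046, 3.141, -0.0]
wrist_force: [-0.4, -1.3, 4.6]
width: 0.323
grip_force: 32.7
```

```bash
python3 drv.py d2; python3 -c "
from h import *
s=bot.read_state();print(s['width'],s['grip_force'])"
```

```text
10.3 [0.4995 0.3328 0.0775] yaz 91.66 tool z [ 7.e-04 -1.e-04 -1.e+00] q6 -1.053 [-0.43 -1.32  4.64] [-0.416  0.14   0.093]
{'driver_mid': [(324.6, 290.9, 0.7)], 'driver_socket': [(322.4, 225.8, 0.6)], 'stand_hole': []}
driver_mid [0.4988 0.3328 0.1   ]
driver_socket [0.4998 0.3319 0.022 ]
expected top px [325.6 365.7]
0.3232385471830545 32.69089322318905
```

Call:
servo_tool --pt "0 0 0 0 0 0 1" --pt "0 0 0 0 0 0 1" --pt "0 0 0.1 0 0 0 1" --pt "0 0 0.2 0 0 0 1" --pt "0 0 0.4 0 0 0 1" --pt "0 0 0.7 0 0 0 1" --pt "0 0 1 0 0 0 1" --pt "0 0 1 0 0 0 1" --pt "0 0 1 0 0 0 1" --pt "0 0 1 0 0 0 1" --newtons 60

```text
time: 11.5
tool_pos: [0.4978, 0.3323, 0.2257]
tcp_rot: [0.046, -3.139, 0.002]
wrist_force: [-0.1, -0.7, -1.7]
width: 0.32
grip_force: 60.0
```

```bash
cat > held.py <<'E'
import sys
from h import *
from scipy.spatial.transform import Rotation as Ro
s=bot.read_state();Rt=Ro.from_rotvec(s["tcp_rot"]).as_matrix()
print(s["time"],s["tool_pos"].round(4),"yaz",np.degrees(np.arctan2(Rt[1,1],Rt[0,1])).round(2),"tool z",Rt[:,2].round(4),"q6",s["q"][5].round(3),"F",s["wrist_force"].round(2),s["torque"].round(3),s["width"].round(3),s["grip_force"].round(1))
i,im=snap("wrist",sys.argv[1]);m=marks("wrist",["driver_mid","driver_socket"]);print(m)
for n,dz in [("driver_mid",-.0225),("driver_socket",.0555)]:
    for x in m[n]:
        o,d=ray(i,x[:2]);o=Rt.T@(o-s["tool_pos"]);d=Rt.T@d;print(n,"in tool",(o+d*(dz-o[2])/d[2]).round(4))
E
python3 held.py g1
```

```text
Traceback (most recent call last):
  File "held.py", line 5, in <module>
    print(s["time"],s["tool_pos"].round(4),"yaz",np.degrees(np.arctan2(Rt[1,1],Rt[0,1])).round(2),"tool z",Rt[:,2].round(4),"q6",s["q"][5].round(3),"F",s["wrist_force"].round(2),s["torque"].round(3),s["width"].round(3),s["grip_force"].round(1))
                                                                                                                                                                                                       ^^^^^^^^^^^^^^^^
AttributeError: 'float' object has no attribute 'round'
```

```bash
sed -i 's/s\["width"\].round(3),s\["grip_force"\].round(1)/round(s["width"],3),round(s["grip_force"],1)/' held.py; python3 held.py g1
python3 - <<'E'
from h import *
r=bot.trace("driver_socket","wrist")
for x in r[:2]: 
    k=np.argwhere(x["mask"]);print(x["score"],k.min(0),k.max(0),len(k)); 
    for row in range(k[:,0].min(),k[:,0].max()+1,8):
        c=k[k[:,0]==row,1]; print(row,c.min() if len(c) else None,c.max() if len(c) else None)
i=bot.camera_info("wrist");s=bot.read_state()
from scipy.spatial.transform import Rotation as Ro
Rt=Ro.from_rotvec(s["tcp_rot"]).as_matrix()
a=np.linspace(0,2*np.pi,72)
for z in (.0655,.0375):
    U=proj(i,s["tool_pos"]+np.c_[.013*np.cos(a),.013*np.sin(a),np.full(72,z)]@Rt.T);print("pred ring",z,U.min(0),U.max(0))
E
```

```text
11.5 [0.4978 0.3323 0.2257] yaz 91.66 tool z [-0.0024 -0.0013 -1.    ] q6 -1.053 F [-0.08 -0.67 -1.73] [-0.002  0.018  0.006] 0.32 60.0
{'driver_mid': [(323.8, 290.9, 0.76), (323.4, 227.3, 0.35)], 'driver_socket': [(322.2, 227.2, 0.75)]}
driver_mid in tool [ 0.0006 -0.0002 -0.0225]
driver_mid in tool [ 0.0251 -0.0003 -0.0225]
driver_socket in tool [-0.0011 -0.0009  0.0555]
0.79 [202 275] [364 373] 11800
202 317 328
210 306 339
218 302 343
226 301 345
234 301 346
242 294 353
250 292 355
258 289 357
266 288 359
274 286 361
282 284 363
290 282 365
298 280 367
306 278 368
314 277 371
322 275 373
330 275 373
338 275 373
346 276 372
354 276 372
362 309 338
pred ring 0.0655 [302.17878353 199.2121147 ] [345.36306249 240.45221173]
pred ring 0.0375 [299.22349914 212.46050893] [348.55682541 259.0034657 ]
```

Run:
```python
from h import *
im=cv2.imread("pics/g1.png").astype(int)
print("col324 rows190-250",[tuple(im[r,324]) for r in range(192,248,2)])
for r in (225,232,238): 
    print(r,[im[r,c].sum()//3 for c in range(292,358)])
```

```text
col324 rows190-250 [(np.int64(15), np.int64(40), np.int64(67)), (np.int64(6), np.int64(27), np.int64(47)), (np.int64(14), np.int64(32), np.int64(52)), (np.int64(28), np.int64(59), np.int64(98)), (np.int64(39), np.int64(80), np.int64(126)), (np.int64(35), np.int64(37), np.int64(41)), (np.int64(39), np.int64(42), np.int64(44)), (np.int64(46), np.int64(48), np.int64(51)), (np.int64(44), np.int64(49), np.int64(50)), (np.int64(43), np.int64(45), np.int64(48)), (np.int64(60), np.int64(63), np.int64(65)), (np.int64(84), np.int64(87), np.int64(92)), (np.int64(82), np.int64(86), np.int64(90)), (np.int64(81), np.int64(84), np.int64(88)), (np.int64(81), np.int64(85), np.int64(89)), (np.int64(96), np.int64(99), np.int64(104)), (np.int64(97), np.int64(101), np.int64(106)), (np.int64(35), np.int64(51), np.int64(76)), (np.int64(2), np.int64(29), np.int64(70)), (np.int64(7), np.int64(31), np.int64(70)), (np.int64(7), np.int64(33), np.int64(70)), (np.int64(0), np.int64(27), np.int64(68)), (np.int64(4), np.int64(31), np.int64(70)), (np.int64(1), np.int64(30), np.int64(70)), (np.int64(0), np.int64(28),
[... 2290 characters left out ...]
3), np.int64(31), np.int64(31), np.int64(34), np.int64(34), np.int64(32), np.int64(35), np.int64(34), np.int64(32), np.int64(32), np.int64(32), np.int64(31), np.int64(32), np.int64(31), np.int64(32), np.int64(31), np.int64(33), np.int64(38), np.int64(33), np.int64(34), np.int64(37), np.int64(34), np.int64(31), np.int64(37), np.int64(32), np.int64(31), np.int64(34), np.int64(32), np.int64(36), np.int64(32), np.int64(34), np.int64(32), np.int64(35), np.int64(34), np.int64(32), np.int64(34), np.int64(32), np.int64(38), np.int64(72), np.int64(119), np.int64(140), np.int64(154), np.int64(162), np.int64(161), np.int64(159), np.int64(158), np.int64(158), np.int64(156), np.int64(157), np.int64(156)]
```

Run:
```python
import cv2
im=cv2.imread("pics/g1.png")[185:385,260:390]
cv2.imwrite("pics/g1c.png",cv2.convertScaleAbs(cv2.resize(im,None,fx=3,fy=3,interpolation=cv2.INTER_CUBIC),alpha=1.8,beta=15))
```

```text
(no output)
```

View pics/g1c.png

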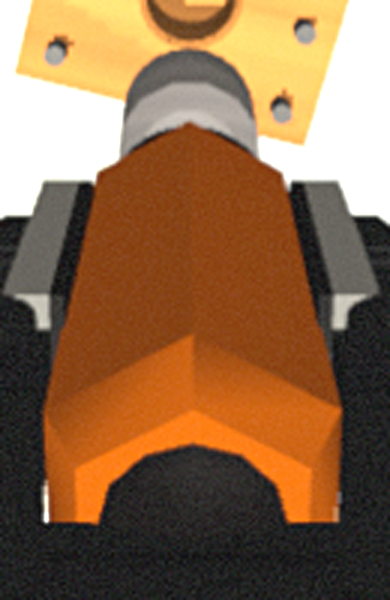

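The crop shows the driver held squarely: socket tip at row 201, handle ridge at col 324, upper ridge corner at row 297. I'll compare these with the model.

Run:
```python
from h import *
from scipy.spatial.transform import Rotation as Ro
i=bot.camera_info("wrist");s=bot.read_state();Rt=Ro.from_rotvec(s["tcp_rot"]).as_matrix()
P=lambda X:proj(i,s["tool_pos"]+np.atleast_2d(X)@Rt.T)
for dz in(0,.002,-.002):
    print(dz,"ridge(obs 324,296.7)",P([.01617,0,-.0535+dz]),"corners (obs 275.3/373, 321.5)",P([[.00808,.014,-.0535+dz],[.00808,-.014,-.0535+dz]]).round(1).tolist(),"tip (obs 201, 323.1)",P([-.0,0,.0655+dz]).round(1), P([-.013,0,.0655+dz]).round(1),P([.013,0,.0655+dz]).round(1))
print("dpx/dx at ridge",P([.01717,0,-.0535])-P([.01617,0,-.0535]),"at tip",P([.001,0,.0655])-P([0,0,.0655]))
```

```text
0 ridge(obs 324,296.7) [[324.76679098 295.24481068]] corners (obs 275.3/373, 321.5) [[375.2, 321.4], [274.3, 321.4]] tip (obs 201, 323.1) [[323.8 220.2]] [[323.8 240.5]] [[323.8 199.2]]
0.002 ridge(obs 324,296.7) [[324.73133891 291.62020727]] corners (obs 275.3/373, 321.5) [[374.2, 317.3], [275.2, 317.4]] tip (obs 201, 323.1) [[323.8 219.2]] [[323.8 239.3]] [[323.8 198.4]]
-0.002 ridge(obs 324,296.7) [[324.80366073 299.01463545]] corners (obs 275.3/373, 321.5) [[376.2, 325.6], [273.3, 325.6]] tip (obs 201, 323.1) [[323.8 221.2]] [[323.8 241.6]] [[323.8 200. ]]
dpx/dx at ridge [[ 3.24727133e-03 -3.32154539e+00]] at tip [[ 2.16643659e-04 -1.58851520e+00]]
```

```bash
cat > plan.py <<'E'
import sys
from h import *
from scipy.spatial.transform import Rotation as Ro
U=np.array([-.004,-.001,1]);U/=np.linalg.norm(U);S=np.array([-.0010,-.0004,.0555])
PIL=np.array([.5354,-.1922,.085])
A0=np.array([.0079,-.0983,.9951])
def pose(a,floor,yaz):
    """a: wanted driver axis (up), floor: socket floor point, yaz: tool y azimuth deg"""
    a=np.array(a,float);a/=np.linalg.norm(a)
    y=np.array([np.cos(np.radians(yaz)),np.sin(np.radians(yaz)),0]);y-=a*(a@y);y/=np.linalg.norm(y)
    F=np.c_[np.cross(y,-a),y,-a]
    yt=np.array([0,1,0])-U*U[1];yt/=np.linalg.norm(yt);G=np.c_[np.cross(yt,U),yt,U]
    R=F@G.T;return np.array(floor)-R@S,R
def delta(a,floor,yaz):
    s=bot.read_state();Rt=Ro.from_rotvec(s["tcp_rot"]).as_matrix();p,R=pose(a,floor,yaz)
    ax=-Rt@U;fl=s["tool_pos"]+Rt@S
    print("t",s["time"],"now floor",fl.round(4),"axis",ax.round(4),"yaz",np.degrees(np.arctan2(Rt[1,1],Rt[0,1])).round(1),"q",s["q"].round(2),"F",s["wrist_force"].round(2),"T",s["torque"].round(2))
    print("target tcp",p.round(4),"delta units",((p-s["tool_pos"])/.15).round(4),(Ro.from_matrix(R@Rt.T).as_rotvec()/np.pi).round(4))
E
python3 - <<'E'
from plan import *
H=PIL-[0,0,.006]+A0*.0275;print(H)
delta(A0,H+A0*.022,100.6)
E
```

```text
[ 0.53561725 -0.19490325  0.10636525]
t 11.7 now floor [0.4988 0.3317 0.1692] axis [-8.0e-04  2.8e-03  1.0e+00] yaz 91.7 q [ 0.55  0.13  1.78  0.    1.24 -1.05] F [ 0.28  0.02 -2.45] T [ 0.04  0.05 -0.03]
target tcp [ 0.5354 -0.2023  0.1835] delta units [ 0.2497 -3.5635 -0.2745] [0.0323 0.0004 0.0498]
```

Call:
servo_tool --pt "0 0 0.3 0 0 0 1" --pt "0 -0.2 0.3 0 0 0 1" --pt "0.06 -0.5 0.3 0 0 0 1" --pt "0.06 -0.8 0.3 0 0 0 1" --pt "0.06 -1 0.3 0 0 0 1" --pt "0.06 -1 0.3 0 0 0 1"

```text
time: 12.3
tool_pos: [0.5075, 0.1792, 0.2707]
tcp_rot: [0.039, -3.139, 0.004]
wrist_force: [-0.5, -0.1, -2.5]
width: 0.319
grip_force: 60.0
```

Call:
servo_tool --pt "0 -0.3 0 0 0 0 1" --pt "0.06 -0.6 0 0 0 0 1" --pt "0.06 -0.9 0 0 0 0 1" --pt "0.06 -1 0 0 0 0 1" --pt "0.06 -1 0 0 0 0 1"

```text
time: 12.8
tool_pos: [0.5168, 0.0315, 0.271]
tcp_rot: [0.041, -3.14, -0.0]
wrist_force: [-0.5, -0.4, -2.4]
width: 0.32
grip_force: 60.4
```

Call:
servo_tool --pt "0 -0.3 0 0 0 0 1" --pt "0.06 -0.6 0 0 0 0 1" --pt "0.06 -0.9 0 0 0 0 1" --pt "0.06 -1 0 0 0 0 1" --pt "0.06 -1 0 0 0 0 1"

```text
time: 13.3
tool_pos: [0.5263, -0.1176, 0.2712]
tcp_rot: [0.042, -3.141, -0.001]
wrist_force: [0.6, 0.7, -2.0]
width: 0.322
grip_force: 60.6
```

Call:
servo_tool --pt "0.07 -0.3 0 0.03 0 0.05 1" --pt "0.07 -0.56 0 0.03 0 0.05 1" --pt "0.07 -0.56 -0.3 0.03 0 0.05 1" --pt "0.07 -0.56 -0.5 0.03 0 0.05 1" --pt "0.07 -0.56 -0.5 0.03 0 0.05 1" --pt "0.07 -0.56 -0.5 0.03 0 0.05 1" --pt "0.07 -0.56 -0.5 0.03 0 0.05 1" --pt "0.07 -0.56 -0.5 0.03 0 0.05 1"

```text
time: 14.1
tool_pos: [0.5383, -0.2009, 0.1995]
tcp_rot: [-0.293, 3.119, 0.144]
wrist_force: [-0.3, 0.0, -2.3]
width: 0.315
grip_force: 60.6
```

```bash
python3 - <<'E'
from plan import *
H=PIL-[0,0,.006]+A0*.0275
delta(A0,H+A0*.016,100.6)
E
python3 held.py v1
python3 - <<'E'
from h import *
print(marks("wrist",["screw_head","pilot_centre"]))
i=bot.camera_info("wrist");print("pred washer centre",proj(i,[.5354,-.1922,.087]),"head",proj(i,[.5356,-.1949,.1064]))
E
```

```text
t 14.1 now floor [ 0.5392 -0.196   0.1442] axis [-7.000e-04 -9.180e-02  9.958e-01] yaz 100.8 q [-0.45  0.12  1.83  0.09  1.23 -2.24] F [-0.32  0.   -2.28] T [-0.08 -0.04  0.06]
target tcp [ 0.5354 -0.2017  0.1775] delta units [-0.0196 -0.0054 -0.1462] [ 0.0021  0.0028 -0.0005]
14.1 [ 0.5383 -0.2009  0.1995] yaz 100.78 tool z [-0.0034  0.092  -0.9958] q6 -2.239 F [-0.32  0.   -2.28] [-0.079 -0.037  0.062] 0.315 60.6
{'driver_mid': [(322.8, 290.3, 0.87)], 'driver_socket': [(320.6, 227.8, 0.82)]}
driver_mid in tool [ 0.0009 -0.0006 -0.0225]
driver_socket in tool [-0.0015 -0.0019  0.0555]
{'screw_head': [(317.5, 202.7, 0.68)], 'pilot_centre': [(320.5, 197.2, 0.64)]}
pred washer centre [[322.18071505 199.74043949]] head [[320.80945902 206.80955537]]
```

Call:
servo_tool --pt "-0.02 -0.005 -0.08 0.002 0.003 0 1" --pt "-0.02 -0.005 -0.145 0.002 0.003 0 1" --pt "-0.02 -0.005 -0.145 0.002 0.003 0 1" --pt "-0.02 -0.005 -0.145 0.002 0.003 0 1" --pt "-0.02 -0.005 -0.145 0.002 0.003 0 1" --pt "-0.02 -0.005 -0.145 0.002 0.003 0 1"

```text
time: 14.95
tool_pos: [0.5338, -0.2021, 0.1753]
tcp_rot: [0.29, -3.117, -0.158]
wrist_force: [-0.0, -0.6, -2.1]
width: 0.323
grip_force: 60.8
```

Run:
```python
from plan import *
H=PIL-[0,0,.006]+A0*.0275
delta(A0,H+A0*.008,100.6)
```

```text
t 14.95 now floor [ 0.534  -0.1967  0.1201] axis [ 0.0121 -0.0995  0.995 ] yaz 100.7 q [-0.46  0.15  1.85  0.09  1.2  -2.25] F [-0.02 -0.6  -2.13] T [-0.02 -0.   -0.01]
target tcp [ 0.5353 -0.201   0.1696] delta units [ 0.0098  0.0073 -0.0384] [-0.0004 -0.0013 -0.0001]
```

Call:
servo_tool --pt "0.01 0.007 -0.02 0 -0.0013 0 1" --pt "0.01 0.007 -0.038 0 -0.0013 0 1" --pt "0.01 0.007 -0.038 0 -0.0013 0 1" --pt "0.01 0.007 -0.038 0 -0.0013 0 1" --pt "0.01 0.007 -0.038 0 -0.0013 0 1" --pt "0.01 0.007 -0.038 0 -0.0013 0 1" --pt "0.01 0.007 -0.038 0 -0.0013 0 1"

```text
time: 15.65
tool_pos: [0.5351, -0.201, 0.1694]
tcp_rot: [0.291, -3.121, -0.158]
wrist_force: [0.2, -0.7, -1.1]
width: 0.32
grip_force: 60.8
```

Call:
servo_tool --pt "0 0.001 -0.01 0 0 0 1" --pt "0 0.002 -0.02 0 0 0 1" --pt "0 0.002 -0.02 0 0 0 1" --pt "0 0.002 -0.02 0 0 0 1"

```text
time: 16.05
tool_pos: [0.5351, -0.2006, 0.1663]
tcp_rot: [0.291, -3.121, -0.158]
wrist_force: [0.7, -1.5, -2.3]
width: 0.321
grip_force: 60.8
```

Run:
```python
from plan import *
H=PIL-[0,0,.006]+A0*.0275
delta(A0,H,100.6)
```

```text
t 16.05 now floor [ 0.5354 -0.1952  0.111 ] axis [ 0.0085 -0.0998  0.995 ] yaz 100.7 q [-0.45  0.15  1.86  0.09  1.18 -2.25] F [ 0.69 -1.53 -2.31] T [-0.32 -0.26 -0.05]
target tcp [ 0.5352 -0.2002  0.1616] delta units [ 0.0009  0.0026 -0.0309] [-0.0005 -0.0002 -0.0001]
```

Call:
servo_tool --pt "0 0.001 -0.01 0 0 0 1" --pt "0 0.002 -0.02 0 0 0 1" --pt "0 0.002 -0.02 0 0 0 1" --pt "0 0.002 -0.02 0 0 0 1"

```text
time: 16.45
tool_pos: [0.535, -0.2002, 0.1632]
tcp_rot: [0.291, -3.121, -0.158]
wrist_force: [0.2, -0.9, -1.6]
width: 0.317
grip_force: 60.9
```

Call:
servo_tool --pt "0 0.001 -0.006 0 0 0 1" --pt "0 0.001 -0.006 0 0 0 1" --pt "0 0.001 -0.006 0 0 0 1"

```text
time: 16.75
tool_pos: [0.535, -0.2001, 0.1624]
tcp_rot: [0.291, -3.121, -0.158]
wrist_force: [1.2, -0.6, -2.5]
width: 0.318
grip_force: 60.9
```

Run:
```python
from plan import *
H=PIL-[0,0,.006]+A0*.0275
delta(A0,H,100.6)
```

```text
t 16.75 now floor [ 0.5354 -0.1947  0.1072] axis [ 0.0086 -0.0998  0.995 ] yaz 100.7 q [-0.45  0.16  1.87  0.09  1.17 -2.25] F [ 1.21 -0.62 -2.46] T [-0.29 -0.25 -0.  ]
target tcp [ 0.5352 -0.2002  0.1616] delta units [ 0.0012 -0.0006 -0.0054] [-0.0005 -0.0002 -0.0001]
```

Call:
servo_tool --pt "0 0 -0.003 0 0 0 1" --pt "0 0 -0.005 0 0 0 1" --pt "0 0 -0.005 0 0 0 1"

```text
time: 17.05
tool_pos: [0.5351, -0.2001, 0.1618]
tcp_rot: [0.291, -3.121, -0.158]
wrist_force: [1.5, 0.2, -1.4]
width: 0.322
grip_force: 60.9
```

Call:
servo_tool --pt "0 0 -0.002 0 0 0 1" --pt "0 0 -0.002 0 0 0 1" --pt "0 0 -0.002 0 0 0 1"

```text
time: 17.35
tool_pos: [0.5351, -0.2001, 0.1616]
tcp_rot: [0.291, -3.121, -0.158]
wrist_force: [0.1, -0.4, 0.5]
width: 0.32
grip_force: 61.1
```

Call:
servo_tool --pt "0 0 -0.002 0 0 0 1" --pt "0 0 -0.002 0 0 0 1" --pt "0 0 -0.002 0 0 0 1"

```text
time: 17.65
tool_pos: [0.5351, -0.2002, 0.1614]
tcp_rot: [0.291, -3.121, -0.158]
wrist_force: [0.2, 0.1, 2.2]
width: 0.318
grip_force: 61.4
```

Run:
```python
from plan import *
delta([0,0,1],PIL+[0,0,.0213],100.6)
```

```text
t 17.65 now floor [ 0.5355 -0.1949  0.1062] axis [ 0.0083 -0.0995  0.995 ] yaz 100.7 q [-0.45  0.16  1.87  0.09  1.17 -2.25] F [0.16 0.09 2.18] T [-0.06  0.08  0.01]
target tcp [ 0.5346 -0.192   0.1618] delta units [-0.0038  0.0547  0.0026] [-0.0317 -0.0026 -0.0002]
```

Call:
servo_tool --pt "-0.001 0.009 0.0005 -0.0053 -0.0004 0 1" --pt "-0.001 0.018 0.001 -0.0106 -0.0009 0 1" --pt "-0.002 0.027 0.0015 -0.0159 -0.0013 0 1" --pt "-0.003 0.036 0.002 -0.0211 -0.0017 0 1" --pt "-0.003 0.046 0.0025 -0.0264 -0.0022 0 1" --pt "-0.004 0.055 0.0026 -0.0317 -0.0026 0 1" --pt "-0.004 0.055 0.0026 -0.0317 -0.0026 0 1" --pt "-0.004 0.055 0.0026 -0.0317 -0.0026 0 1" --pt "-0.004 0.055 0.0026 -0.0317 -0.0026 0 1"

```text
time: 18.55
tool_pos: [0.5345, -0.1918, 0.1616]
tcp_rot: [0.291, -3.124, -0.002]
wrist_force: [-0.2, 0.6, 3.1]
width: 0.323
grip_force: 61.6
```

Run:
```python
from plan import *
delta([0,0,1],PIL+[0,0,.0213],100.6)
```

```text
t 18.55 now floor [ 0.5353 -0.192   0.1061] axis [ 3.e-04 -6.e-04  1.e+00] yaz 100.6 q [-0.39  0.12  1.91 -0.    1.12 -2.14] F [-0.24  0.57  3.07] T [-0.08  0.07 -0.04]
target tcp [ 0.5346 -0.192   0.1618] delta units [ 0.0004 -0.0013  0.0013] [-0.0002 -0.0001 -0.0002]
```

Call:
servo_tool --pt "0 0 0.02 0 0 0 1" --pt "0 0 0.04 0 0 0 1" --pt "0 0 0.06 0 0 0 1" --pt "0 0 0.1 0 0 0 1" --pt "0 0 0.15 0 0 0 1" --pt "0 0 0.15 0 0 0 1" --pt "0.15 0.03 0.15 0 0 0 1" --pt "0.3 0.05 0.15 0 0 0 1" --pt "0.3 0.05 0.15 0 0 0 1" --pt "0.3 0.05 0.15 0 0 0 1" --pt "0.3 0.05 0.15 0 0 0 1" --pt "0.3 0.05 0.15 0 0 0 1" --pt "0.3 0.05 0.15 0 0 0 1"

```text
time: 19.85
tool_pos: [0.5789, -0.1845, 0.184]
tcp_rot: [0.29, -3.123, -0.002]
wrist_force: [-1.0, 0.3, -2.1]
width: 0.32
grip_force: 60.8
```

```bash
python3 look.py u1
```

```text
19.85 [ 0.5789 -0.1845  0.184 ] [ 2.9020e-01 -3.1234e+00 -1.7000e-03] [-3.490e-01  1.740e-01  1.801e+00 -1.000e-03  1.170e+00 -2.105e+00]
{'screw_head': [(325.1, 143.9, 0.64)], 'pilot_centre': [(323.4, 141.5, 0.84)]}
screw_head [ 0.5348 -0.1918  0.1064]
pilot_centre [ 0.5353 -0.1926  0.085 ]
```

Call:
servo_tool --pt "-0.04 -0.06 0 0 0 -0.05 1" --pt "-0.07 -0.12 0 0 0 -0.1 1" --pt "-0.12 -0.18 0 0 0 -0.15 1" --pt "-0.17 -0.25 0 0 0 -0.2 1" --pt "-0.22 -0.34 0 0 0 -0.25 1" --pt "-0.24 -0.34 0 0 0 -0.3 1" --pt "-0.24 -0.34 0 0 0 -0.35 1" --pt "-0.24 -0.34 0 0 0 -0.4 1" --pt "-0.24 -0.34 0 0 0 -0.45 1" --pt "-0.24 -0.34 0 0 0 -0.5 1" --pt "-0.24 -0.34 0 0 0 -0.5 1" --pt "-0.24 -0.34 0 0 0 -0.5 1" --pt "-0.24 -0.34 0 0 0 -0.5 1" --pt "-0.24 -0.34 0 0 0 -0.5 1" --pt "-0.24 -0.34 0 0 0 -0.5 1"

```text
time: 21.5
tool_pos: [0.5434, -0.2354, 0.184]
tcp_rot: [-2.003, -2.417, -0.006]
wrist_force: [0.3, -0.2, -1.3]
width: 0.32
grip_force: 60.9
```

```bash
python3 look.py u2
python3 - <<'E'
from h import *
import json
C=[]
for t in ["u1","u2"]:
    i=json.load(open(t+".json"))["i"]
    u=proj(i,[.5354,-.1922,.095])[0]
    x,y=int(round(u[0]))-25,int(round(u[1]))-25;print(t,"crop origin",x,y)
    im=cv2.imread(f"pics/{t}.png")[y:y+50,x:x+50]
    C.append(cv2.resize(cv2.convertScaleAbs(im,alpha=1.6,beta=10),(400,400),interpolation=cv2.INTER_CUBIC))
cv2.imwrite("pics/cu.png",np.hstack(C))
E
```

```text
21.5 [ 0.5434 -0.2354  0.184 ] [-2.0034 -2.4168 -0.006 ] [-0.453  0.144  1.837  0.005  1.163 -0.642]
{'screw_head': [(323.8, 143.8, 0.56)], 'pilot_centre': [(326.6, 141.6, 0.61)]}
screw_head [ 0.5355 -0.1918  0.1064]
pilot_centre [ 0.5374 -0.192   0.085 ]
u1 crop origin 299 118
u2 crop origin 299 118
```

View pics/cu.png

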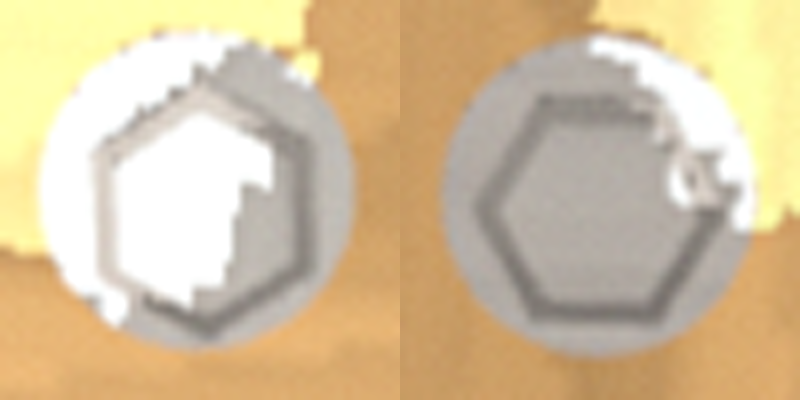

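The crops show the screw head centred on the washer in both views, so it is close to upright. I'll quantify the lean.

Run:
```python
import re
src=open("fit.py").read()
src=src.split("best=")[0]
src=src.replace('("s1","s2")','("u1","u2")').replace('7.125','8')
src=re.sub(r'org=.*','org={"u1":(299,118,0),"u2":(299,118,400)}',src)
src=re.sub(r'\nH=.*','\nH={"u1":[(200,78),(315,140),(310,272),(207,338),(95,275),(92,155)],"u2":[(475,207),(728,212),(537,95),(530,322),(660,322)]}',src)
src=re.sub(r'\nT=.*','\nT={"u1":[],"u2":[]}',src)
src=re.sub(r'\nW=.*','\nW={"u1":[(38,190),(355,190),(196,30),(197,350)],"u2":[(441,195),(757,195),(600,33),(598,357)]}',src)
exec(src)
for w in (1.5,5):
    f=lambda p:np.r_[res(p)[:-4],p[5:]/w]
    b=least_squares(f,[.5354,-.1922,0,0,np.radians(40),0,0,0,0],x_scale=[.01,.01,.1,.1,.3,1,1,1,1],diff_step=1e-4);p=b.x
    print(w,b.cost,"pilot",p[:2].round(4),"tilt",np.degrees(p[2:4]).round(2),"yaw",np.degrees(p[4])%60,"shift",p[5:].round(2),"head",(frame(p)[1]+frame(p)[0].apply([0,0,.0275])).round(4))
from plan import *
delta([0,0,1],PIL+[0,0,.0215+.0225],100.6)
```

```text
1.5 2.3464522191822104 pilot [ 0.5352 -0.1927] tilt [-1.15 -0.36] yaw 40.87882175963614 shift [-0.25 -0.06  0.42 -0.11] head [ 0.535  -0.1921  0.1065]
5 2.292208727567715 pilot [ 0.5355 -0.1926] tilt [-1.01 -0.41] yaw 40.890952618555765 shift [-0.33 -0.5   0.   -0.12] head [ 0.5353 -0.1921  0.1065]
t 21.65 now floor [ 0.5433 -0.2362  0.1285] axis [-3.e-04 -4.e-04  1.e+00] yaz 10.7 q [-0.45  0.14  1.84  0.    1.16 -0.64] F [ 0.06 -0.21 -1.11] T [-0.03  0.02 -0.  ]
target tcp [ 0.5346 -0.192   0.1845] delta units [-0.0591  0.2892  0.0036] [-2.000e-04 -0.000e+00  4.997e-01]
```

Call:
servo_tool --pt "-0.059 0.285 0.003 0 0 0.05 1" --pt "-0.059 0.285 0.003 0 0 0.1 1" --pt "-0.059 0.285 0.003 0 0 0.15 1" --pt "-0.059 0.285 0.003 0 0 0.2 1" --pt "-0.059 0.285 0.003 0 0 0.25 1" --pt "-0.059 0.285 0.003 0 0 0.3 1" --pt "-0.059 0.285 0.003 0 0 0.35 1" --pt "-0.059 0.285 0.003 0 0 0.4 1" --pt "-0.059 0.285 0.003 0 0 0.45 1" --pt "-0.059 0.285 0.003 0 0 0.5 1" --pt "-0.059 0.285 0.003 0 0 0.501 1" --pt "-0.059 0.285 0.003 0 0 0.501 1" --pt "-0.059 0.285 0.003 0 0 0.501 1" --pt "-0.059 0.285 0.003 0 0 0.501 1" --pt "-0.059 0.285 0.003 0 0 0.501 1" --pt "-0.059 0.285 0.003 0 0 0.501 1"

```text
time: 23.25
tool_pos: [0.5346, -0.1926, 0.1844]
tcp_rot: [0.295, -3.123, -0.002]
wrist_force: [0.0, -0.6, -1.4]
width: 0.318
grip_force: 60.9
```

```bash
sed -i 's/PIL=np.array(\[.5354,-.1922/PIL=np.array([.5353,-.1926/' plan.py
python3 - <<'E'
from plan import *
delta([0,0,1],PIL+[0,0.0004,.0215],100.8)
E
```

```text
t 23.25 now floor [ 0.5354 -0.1928  0.1289] axis [ 4.e-04 -3.e-04  1.e+00] yaz 100.8 q [-0.39  0.1   1.88 -0.    1.16 -2.15] F [ 0.04 -0.6  -1.44] T [ 0.03  0.02 -0.01]
target tcp [ 0.5345 -0.192   0.162 ] delta units [-0.0006  0.0041 -0.1494] [-0.0001 -0.0001  0.    ]
```

Call:
servo_tool --pt "0 0.004 -0.04 0 0 0 1" --pt "0 0.004 -0.08 0 0 0 1" --pt "0 0.004 -0.1 0 0 0 1" --pt "0 0.004 -0.12 0 0 0 1" --pt "0 0.004 -0.135 0 0 0 1" --pt "0 0.004 -0.145 0 0 0 1" --pt "0 0.004 -0.15 0 0 0 1" --pt "0 0.004 -0.15 0 0 0 1" --pt "0 0.004 -0.15 0 0 0 1"

```text
time: 24.15
tool_pos: [0.5345, -0.192, 0.1621]
tcp_rot: [0.296, -3.123, -0.001]
wrist_force: [-1.2, -0.4, -1.5]
width: 0.317
grip_force: 60.9
```

Call:
servo_tool --pt "0 -0.003 -0.001 0 0 0 1" --pt "0 -0.006 -0.002 0 0 0 1" --pt "0 -0.007 -0.002 0 0 0 1" --pt "0 -0.007 -0.002 0 0 0 1" --pt "0 -0.007 -0.002 0 0 0 1"

```text
time: 24.65
tool_pos: [0.5347, -0.193, 0.1618]
tcp_rot: [0.296, -3.123, -0.002]
wrist_force: [-0.7, 1.1, 0.9]
width: 0.322
grip_force: 61.3
```

Call:
servo_tool --pt "0 0.002 0 0 0 0 1" --pt "0 0.004 0 0 0 0 1" --pt "0 0.004 -0.001 0 0 0 1" --pt "0 0.004 -0.001 0 0 0 1"

```text
time: 25.05
tool_pos: [0.5348, -0.1928, 0.1618]
tcp_rot: [0.296, -3.124, -0.0]
wrist_force: [-0.9, 0.0, 1.5]
width: 0.319
grip_force: 61.3
```

Run:
```python
from plan import *
delta([0,0,1],PIL+[0,0,.0212],100.8)
```

```text
t 25.05 now floor [ 0.5356 -0.193   0.1063] axis [-1.e-04  3.e-04  1.e+00] yaz 100.8 q [-0.39  0.12  1.91 -0.    1.12 -2.15] F [-0.92  0.01  1.54] T [-0.02  0.23  0.01]
target tcp [ 0.5345 -0.1924  0.1617] delta units [-0.002   0.0027 -0.0005] [ 0.0001  0.     -0.0001]
```

Run:
```python
from plan import *
az=[100.8,68.8,36.8,4.8]
P=[pose([0,0,1],PIL,a) for a in az]
for k in range(3):
    for m in (.5,1):
        p,R=pose([0,0,1],PIL,az[k]-32*m);print(k,m,((p-P[k][0])/.15).round(4),(Ro.from_matrix(R@P[k][1].T).as_rotvec()/np.pi).round(4))
```

```text
0 0.5 [0.0006 0.0015 0.    ] [ 0.      0.     -0.0889]
0 1 [0.0015 0.0027 0.    ] [ 0.      0.     -0.1778]
1 0.5 [0.0013 0.0009 0.    ] [-0.     -0.     -0.0889]
1 1 [0.0027 0.0015 0.    ] [ 0.     -0.     -0.1778]
2 0.5 [0.0016 0.0001 0.    ] [-0.     -0.     -0.0889]
2 1 [ 0.0031 -0.0002  0.    ] [-0.     -0.     -0.1778]
```

Call:
servo_tool --pt "-0.001 0.002 0 0 0 -0.025 1" --pt "-0.001 0.003 -0.0003 0 0 -0.05 1" --pt "-0.001 0.004 -0.0007 0 0 -0.075 1" --pt "-0.0007 0.0045 -0.001 0 0 -0.1 1" --pt "-0.0005 0.005 -0.0015 0 0 -0.125 1" --pt "-0.0005 0.005 -0.002 0 0 -0.15 1" --pt "-0.0005 0.005 -0.0025 0 0 -0.1778 1" --pt "-0.0005 0.005 -0.0025 0 0 -0.1778 1"

```text
time: 25.85
tool_pos: [0.5347, -0.1919, 0.1614]
tcp_rot: [-0.577, -3.085, -0.003]
wrist_force: [-0.5, 0.1, 3.1]
width: 0.321
grip_force: 61.5
```

Run:
```python
from plan import *
delta([0,0,1],PIL+[0,0,.0212-.0003],68.8)
```

```text
t 25.85 now floor [ 0.5353 -0.1925  0.1059] axis [-3.e-04 -2.e-04  1.e+00] yaz 68.8 q [-0.39  0.12  1.91  0.    1.12 -1.59] F [-0.52  0.08  3.11] T [0.04 0.21 0.05]
target tcp [ 0.5347 -0.192   0.1614] delta units [-0.0001 -0.0006 -0.0001] [-0.      0.0001 -0.    ]
```

Call:
servo_tool --pt "0.0004 0 -0.0003 0 0 -0.025 1" --pt "0.0008 0.0003 -0.0006 0 0 -0.05 1" --pt "0.001 0.0005 -0.001 0 0 -0.075 1" --pt "0.0014 0.0006 -0.0013 0 0 -0.1 1" --pt "0.0018 0.0008 -0.0016 0 0 -0.125 1" --pt "0.0022 0.001 -0.002 0 0 -0.15 1" --pt "0.0026 0.001 -0.0023 0 0 -0.1778 1" --pt "0.0026 0.001 -0.0023 0 0 -0.1778 1"

```text
time: 26.65
tool_pos: [0.5352, -0.1917, 0.1611]
tcp_rot: [-1.403, -2.808, -0.005]
wrist_force: [-0.5, 1.1, 3.4]
width: 0.321
grip_force: 61.5
```

Call:
servo_tool --pt "0.0004 0 -0.0003 0 0 -0.025 1" --pt "0.0009 0 -0.0006 0 0 -0.05 1" --pt "0.0013 0 -0.001 0 0 -0.075 1" --pt "0.0018 0 -0.0013 0 0 -0.1 1" --pt "0.0022 0 -0.0017 0 0 -0.125 1" --pt "0.0026 0 -0.002 0 0 -0.15 1" --pt "0.0031 -0.0002 -0.0024 0 0 -0.1778 1" --pt "0.0031 -0.0002 -0.0024 0 0 -0.1778 1" --pt "0.0031 -0.0002 -0.0024 0 0 -0.1778 1"

```text
time: 27.55
tool_pos: [0.5357, -0.1916, 0.1607]
tcp_rot: [-2.121, -2.316, -0.007]
wrist_force: [0.3, 1.8, 3.3]
width: 0.319
grip_force: 61.5
```

Run:
```python
from plan import *
delta([0,0,1],PIL+[0,0,.0212-.001],4.8)
```

```text
t 27.55 now floor [ 0.5355 -0.1924  0.1052] axis [-1.1e-03 -2.0e-04  1.0e+00] yaz 5.0 q [-0.39  0.12  1.91  0.01  1.11 -0.48] F [0.27 1.78 3.3 ] T [0.23 0.04 0.03]
target tcp [ 0.5356 -0.1918  0.1607] delta units [-0.0006 -0.001   0.0002] [-0.0001  0.0003 -0.0013]
```

Call:
servo_tool --pt "0 0 0.002 0 0 0 1" --pt "0 0 0.004 0 0 0 1" --pt "0 0 0.004 0 0 0 1" --pt "0 0 0.004 0 0 0.012 1" --pt "0 0 0.004 0 0 0.024 1" --pt "0 0 0.004 0 0 0.03 1" --pt "0 0 0.004 0 0 0.03 1" --pt "0 0 0.004 0 0 0.03 1"

```text
time: 28.35
tool_pos: [0.5353, -0.1917, 0.1609]
tcp_rot: [-2.014, -2.408, -0.006]
wrist_force: [1.1, -0.3, 1.4]
width: 0.318
grip_force: 61.3
```

Run:
```python
from plan import *
delta([0,0,1],PIL+[0,0,.0212-.001],10.2)
```

```text
t 28.35 now floor [ 0.5352 -0.1925  0.1054] axis [-3.e-04 -3.e-04  1.e+00] yaz 10.2 q [-0.39  0.12  1.91  0.    1.11 -0.57] F [ 1.06 -0.33  1.37] T [-0.05 -0.16  0.02]
target tcp [ 0.5355 -0.1918  0.1607] delta units [ 0.0011 -0.0005 -0.0013] [-0.0001  0.0001  0.0001]
```

Call:
servo_tool --pt "0 0 0.01 0 0 0 1" --pt "0 0 0.02 0 0 0 1" --pt "0 0 0.04 0 0 0 1" --pt "0 0 0.06 0 0 0 1" --pt "0 0 0.1 0 0 0 1" --pt "0 0 0.15 0 0 0 1" --pt "0 0 0.15 0 0 0 1" --pt "0.03 -0.15 0.15 0 0 0 1" --pt "0.05 -0.29 0.15 0 0 0 1" --pt "0.05 -0.29 0.15 0 0 0 1" --pt "0.05 -0.29 0.15 0 0 0 1" --pt "0.05 -0.29 0.15 0 0 0 1" --pt "0.05 -0.29 0.15 0 0 0 1" --pt "0.05 -0.29 0.15 0 0 0 1"

```text
time: 29.75
tool_pos: [0.5428, -0.2345, 0.1834]
tcp_rot: [-2.012, -2.409, -0.006]
wrist_force: [1.0, -0.6, -1.8]
width: 0.318
grip_force: 60.9
```

```bash
python3 look.py x1
```

```text
29.75 [ 0.5428 -0.2345  0.1834] [-2.0125 -2.4089 -0.0061] [-0.453  0.143  1.839  0.005  1.162 -0.633]
{'screw_head': [(325.2, 146.7, 0.59)], 'pilot_centre': [(324.3, 144.5, 0.59)]}
screw_head [ 0.5363 -0.1924  0.1064]
pilot_centre [ 0.5359 -0.1931  0.085 ]
```

Call:
servo_tool --pt "0.06 0.08 0 0 0 0.045 1" --pt "0.12 0.15 0 0 0 0.09 1" --pt "0.18 0.23 0 0 0 0.135 1" --pt "0.22 0.32 0 0 0 0.18 1" --pt "0.24 0.34 0 0 0 0.225 1" --pt "0.24 0.34 0 0 0 0.27 1" --pt "0.24 0.34 0 0 0 0.315 1" --pt "0.24 0.34 0 0 0 0.36 1" --pt "0.24 0.34 0 0 0 0.405 1" --pt "0.24 0.34 0 0 0 0.45 1" --pt "0.24 0.34 0 0 0 0.5 1" --pt "0.24 0.34 0 0 0 0.5 1" --pt "0.24 0.34 0 0 0 0.5 1" --pt "0.24 0.34 0 0 0 0.5 1" --pt "0.24 0.34 0 0 0 0.5 1"

```text
time: 31.4
tool_pos: [0.5789, -0.1841, 0.1835]
tcp_rot: [0.277, -3.125, -0.002]
wrist_force: [-0.4, 0.4, -1.9]
width: 0.319
grip_force: 61.0
```

```bash
python3 look.py x2
cat > auto.py <<'E'
from h import *
import json
from scipy.optimize import differential_evolution
from scipy.spatial.transform import Rotation as Ro
from scipy.ndimage import map_coordinates
def run(tags,hh):
    D=[]
    for t in tags:
        i=json.load(open(t+".json"))["i"];im=cv2.imread(f"pics/{t}.png").astype(np.float32)
        g=np.zeros(im.shape[:2],np.float32)
        for c in range(3):
            ch=cv2.GaussianBlur(im[...,c],(0,0),.8);g=np.maximum(g,np.hypot(cv2.Sobel(ch,5,1,0),cv2.Sobel(ch,5,0,1)))
        D.append((i,np.minimum(g,60)))
    th=np.linspace(0,2*np.pi,90,endpoint=False)
    def hexo(p,r,h):
        a=p[4]+np.radians(30+60*np.arange(7));v=np.c_[r*np.cos(a),r*np.sin(a)]
        e=np.vstack([v[k]+(v[k+1]-v[k])*np.linspace(0,1,12)[:,None] for k in range(6)])
        return np.array([p[0],p[1],.079])+Ro.from_rotvec([p[2],p[3],0]).apply(np.c_[e,np.full(len(e),.006+h)])
    def cost(p):
        c=0
        for k,(i,g) in enumerate(D):
            sh=p[5+2*k:7+2*k];f=lambda X:map_coordinates(g,(proj(i,X)+sh).T[::-1],order=1).mean()
            c-=f(hexo(p,.009815,hh-.002))+f(hexo(p,p[-1],hh))+1.5*f(np.c_[p[0]+.013*np.cos(th),p[1]+.013*np.sin(th),np.full(90,.087)])
        return c+.5*np.sum((p[5:9]/1.)**2)
    r=differential_evolution(cost,[(.533,.538),(-.195,-.190),(-.15,.15),(-.15,.15),(0,np.pi/3)]+[(-2,2)]*4+[(.0075,.009)],seed=1,maxiter=150,popsize=10,tol=1e-6)
    p=r.x;print(tags,"cost",round(r.fun,1),"pilot",p[:2].round(4),"tilt",np.degrees(p[2:4]).round(2),"yaw",np.degrees(p[4]).round(1),"sh",p[5:9].round(2),"r",p[9].round(4))
if __name__=="__main__":
    run(["s1","s2"],.0215);run(["u1","u2"],.0215);run(["x1","x2"],.0205)
E
time python3 auto.py
```

```text
31.4 [ 0.5789 -0.1841  0.1835] [ 2.7680e-01 -3.1249e+00 -1.6000e-03] [-3.480e-01  1.740e-01  1.802e+00 -1.000e-03  1.169e+00 -2.095e+00]
{'screw_head': [(323.0, 144.4, 0.84)], 'pilot_centre': [(323.3, 141.5, 0.84)]}
screw_head [ 0.5352 -0.1922  0.1064]
pilot_centre [ 0.5352 -0.192   0.085 ]
['s1', 's2'] cost -405.7 pilot [ 0.5356 -0.193 ] tilt [3.06 1.27] yaw 39.2 sh [-0.77  0.03  0.09 -0.65] r 0.0086
['u1', 'u2'] cost -408.7 pilot [ 0.5353 -0.1929] tilt [-1.53 -0.11] yaw 40.7 sh [-0.19 -0.18  0.24 -0.31] r 0.0076
['x1', 'x2'] cost -387.8 pilot [ 0.5356 -0.1928] tilt [2.11 3.27] yaw 10.8 sh [-0.   -0.02 -0.04  0.17] r 0.009
real	0m29.656s
user	0m31.190s
sys	0m0.052s
```

```bash
sed -i 's/np.minimum(g,60)/np.minimum(g,CAP)/; s/(.0075,.009)\]/RB]/' auto.py
python3 - <<'E'
import auto
for cap,rb in ((20,(.0075,.0079)),(35,(.0075,.0079)),(20,(.0079,.0083))):
    auto.CAP=cap;auto.RB=rb;print(cap,rb)
    auto.run(["s1","s2"],.0215);auto.run(["u1","u2"],.0215);auto.run(["x1","x2"],.0205)
E
```

```text
20 (0.0075, 0.0079)
['s1', 's2'] cost -139.8 pilot [ 0.5358 -0.1931] tilt [ 6.37 -0.17] yaw 43.3 sh [-0.17  0.02 -0.01 -0.17] r 0.0076
['u1', 'u2'] cost -139.9 pilot [ 0.5358 -0.1927] tilt [-1.06 -1.08] yaw 40.4 sh [-0.11 -0.09  0.08 -0.12] r 0.0075
['x1', 'x2'] cost -139.7 pilot [ 0.5358 -0.1923] tilt [ 1.19 -1.28] yaw 9.3 sh [-0.08 -0.02 -0.03  0.12] r 0.0075
35 (0.0075, 0.0079)
['s1', 's2'] cost -242.8 pilot [ 0.5357 -0.193 ] tilt [5.83 0.13] yaw 41.7 sh [-0.3   0.16 -0.03 -0.3 ] r 0.0076
['u1', 'u2'] cost -244.3 pilot [ 0.5356 -0.193 ] tilt [-1.61 -0.52] yaw 40.5 sh [-0.28 -0.17  0.13 -0.26] r 0.0075
['x1', 'x2'] cost -242.9 pilot [ 0.5356 -0.1928] tilt [-0.01 -0.98] yaw 9.9 sh [-0.29 -0.19 -0.23  0.18] r 0.0075
20 (0.0079, 0.0083)
['s1', 's2'] cost -139.8 pilot [ 0.5358 -0.1931] tilt [ 6.44 -0.14] yaw 43.1 sh [-0.17  0.05 -0.03 -0.17] r 0.0079
['u1', 'u2'] cost -139.4 pilot [ 0.5355 -0.1922] tilt [ 0.5  -0.49] yaw 38.3 sh [-0.41 -0.07  0.04 -0.4 ] r 0.0079
['x1', 'x2'] cost -139.3 pilot [ 0.5356 -0.1934] tilt [-1.45 -1.09] yaw 9.9 sh [ 0.08 -0.24 -0.23 -0.1 ] r 0.0079
```

Run:
```python
import auto
for cap,rb in ((45,(.0073,.0078)),(60,(.0073,.0078)),(100,(.0073,.0078))):
    auto.CAP=cap;auto.RB=rb;print(cap,rb)
    auto.run(["u1","u2"],.0215);auto.run(["x1","x2"],.0205)
```

```text
45 (0.0073, 0.0078)
['u1', 'u2'] cost -312.9 pilot [ 0.5355 -0.193 ] tilt [-1.63 -0.38] yaw 40.5 sh [-0.3  -0.18  0.21 -0.29] r 0.0075
['x1', 'x2'] cost -310.9 pilot [ 0.5354 -0.1929] tilt [-0.34 -0.42] yaw 10.6 sh [-0.42 -0.19 -0.24  0.36] r 0.0073
60 (0.0073, 0.0078)
['u1', 'u2'] cost -408.7 pilot [ 0.5353 -0.193 ] tilt [-1.67 -0.09] yaw 40.7 sh [-0.28 -0.14  0.27 -0.22] r 0.0076
['x1', 'x2'] cost -404.7 pilot [ 0.5355 -0.1926] tilt [ 0.34 -0.46] yaw 10.6 sh [-0.32 -0.24 -0.22  0.21] r 0.0074
100 (0.0073, 0.0078)
['u1', 'u2'] cost -603.5 pilot [ 0.5352 -0.1928] tilt [-1.14 -0.26] yaw 40.7 sh [-0.15 -0.    0.4  -0.14] r 0.0075
['x1', 'x2'] cost -593.3 pilot [ 0.5354 -0.1928] tilt [ 0.   -0.51] yaw 10.1 sh [-0.04 -0.18 -0.23 -0.02] r 0.0075
```

The screw now measures upright within about 0.5° and turned about 90°. Next I'll return the driver to its block.

Call:
servo_tool --pt "0 0 0.3 0 0 0 1" --pt "0 0 0.6 0 0 0 1" --pt "-0.1 0.2 0.6 0 0 0 1" --pt "-0.2 0.5 0.6 0 0 -0.02 1" --pt "-0.3 0.8 0.6 0 0 -0.047 1" --pt "-0.3 1 0.6 0 0 -0.047 1" --pt "-0.3 1 0.6 0 0 -0.047 1"

```text
time: 32.25
tool_pos: [0.5333, -0.0307, 0.2739]
tcp_rot: [0.053, -3.138, -0.005]
wrist_force: [0.2, 0.1, -1.0]
width: 0.318
grip_force: 61.0
```

Call:
servo_tool --pt "-0.05 0.3 0 0 0 0 1" --pt "-0.1 0.6 0 0 0 0 1" --pt "-0.1 0.9 0 0 0 0 1" --pt "-0.1 1 0 0 0 0 1" --pt "-0.1 1 0 0 0 0 1"

```text
time: 32.75
tool_pos: [0.519, 0.1173, 0.2735]
tcp_rot: [0.052, -3.137, -0.002]
wrist_force: [0.2, -0.4, -2.4]
width: 0.322
grip_force: 61.0
```

Call:
servo_tool --pt "-0.05 0.3 0 0 0 0 1" --pt "-0.1 0.6 0 0 0 0 1" --pt "-0.1 0.9 0 0 0 0 1" --pt "-0.1 1 0 0 0 0 1" --pt "-0.1 1 0 0 0 0 1"

```text
time: 33.25
tool_pos: [0.5044, 0.2664, 0.2732]
tcp_rot: [0.051, -3.137, -0.001]
wrist_force: [-0.1, -0.6, -3.9]
width: 0.322
grip_force: 61.0
```

Call:
servo_tool --pt "-0.03 0.2 0 0 0 0 1" --pt "-0.03 0.4 0 0 0 0 1" --pt "-0.03 0.446 -0.2 0 0 0 1" --pt "-0.03 0.446 -0.5 0 0 0 1" --pt "-0.03 0.446 -0.8 0 0 0 1" --pt "-0.03 0.446 -0.8 0 0 0 1" --pt "-0.03 0.446 -0.8 0 0 0 1" --pt "-0.03 0.446 -0.8 0 0 0 1" --pt "-0.03 0.446 -0.8 0 0 0 1" --pt "-0.03 0.446 -0.8 0 0 0 1"

```text
time: 34.25
tool_pos: [0.501, 0.3335, 0.1563]
tcp_rot: [0.048, -3.141, -0.006]
wrist_force: [-0.3, -0.0, -1.8]
width: 0.32
grip_force: 60.9
```

```bash
python3 held.py r1;  python3 - <<'E'
from h import *
m=marks("wrist",["stand_hole"])["stand_hole"];i=bot.camera_info("wrist");print(m,[atz(i,x[:2],.042).round(4) for x in m], "pred", proj(i,[.5,.3325,.042]))
from plan import *
delta([0,0,1],[.5005,.3324,.0213],91.66)
E
```

```text
34.25 [0.501  0.3335 0.1563] yaz 91.74 tool z [-4.0e-04  3.6e-03 -1.0e+00] q6 -1.059 F [-0.27 -0.01 -1.84] [-0.071  0.006  0.004] 0.32 60.9
{'driver_mid': [(321.6, 292.5, 0.63)], 'driver_socket': [(322.5, 226.4, 0.89)]}
driver_mid in tool [-0.     -0.001  -0.0225]
driver_socket in tool [-0.0006 -0.0008  0.0555]
[(323.7, 201.3, 0.61)] [array([0.4997, 0.3333, 0.042 ])] pred [[322.54379207 201.69264438]]
t 34.45 now floor [0.5004 0.3328 0.0988] axis [-7.e-04 -1.e-03  1.e+00] yaz 91.8 q [ 0.54  0.18  1.85  0.    1.11 -1.06] F [-0.01 -0.09 -2.35] T [ 0.04 -0.01 -0.01]
target tcp [0.4997 0.3327 0.0768] delta units [ 0.0006 -0.0021 -0.5168] [-0.0003  0.0002 -0.0006]
```

Call:
servo_tool --pt "0 -0.002 -0.2 0 0 0 1" --pt "0 -0.002 -0.28 0 0 0 1" --pt "0 -0.002 -0.31 0 0 0 1" --pt "0 -0.002 -0.34 0 0 0 1" --pt "0 -0.002 -0.36 0 0 0 1" --pt "0 -0.002 -0.36 0 0 0 1"

```text
time: 35.05
tool_pos: [0.5009, 0.3327, 0.1005]
tcp_rot: [0.049, -3.14, -0.003]
wrist_force: [3.6, -1.1, 0.4]
width: 0.318
grip_force: 61.2
```

Call:
servo_tool --pt "0 0 -0.04 0 0 0 1" --pt "0 0 -0.08 0 0 0 1" --pt "0 0 -0.12 0 0 0 1" --pt "0 0 -0.14 0 0 0 1" --pt "0 0 -0.15 0 0 0 1" --pt "0 0 -0.15 0 0 0 1" --pt "0 0 -0.15 0 0 0 1"

```text
time: 35.75
tool_pos: [0.5007, 0.3327, 0.0776]
tcp_rot: [0.048, -3.139, -0.003]
wrist_force: [3.9, -3.5, 4.7]
width: 0.318
grip_force: 62.0
```

Call:
servo_tool --pt "0 0 0 0 0 0 0.6" --pt "0 0 0 0 0 0 0.4" --pt "0 0 0 0 0 0 0" --pt "0 0 0 0 0 0 0" --pt "0 0 0 0 0 0 0" --pt "0 0 0 0 0 0 0" --pt "0 0 0 0 0 0 0"

```text
time: 36.45
tool_pos: [0.4993, 0.3325, 0.077]
tcp_rot: [0.048, -3.137, -0.002]
wrist_force: [-0.4, -0.2, 0.2]
width: 1.0
grip_force: 0.0
```

Call:
servo_tool --pt "0 0 0.1 0 0 0 0" --pt "0 0 0.3 0 0 0 0" --pt "0 0 0.6 0 0 0 0" --pt "0 0 0.83 0 0 0 0" --pt "0 0 0.83 0 0 0 0" --pt "0 0 0.83 0 0 0 0" --pt "0 0 0.83 0 0 0 0" --pt "0 0 0.83 0 0 0 0"

```text
time: 37.25
tool_pos: [0.4982, 0.3318, 0.1996]
tcp_rot: [0.048, -3.134, 0.001]
wrist_force: [-0.4, 0.1, -0.2]
width: 1.003
grip_force: 0.0
```

```bash
python3 drv.py e1
python3 - <<'E'
from h import *
# compare with d1: dark disc on the handle's end
for t in ("d1","e1"):
    im=cv2.imread(f"pics/{t}.png").astype(int)[190:245,300:350]
    d=(im.max(2)<70); d=np.argwhere(d&(im[...,2]-im[...,0]<25));print(t,"disc centre",(np.median(d,0)+[190,300])[::-1],len(d))
i,im=snap("top","top9");m=marks("top",["mug","toy","jar","screw_head","pilot_centre"]);print(m)
a=cv2.imread("pics/top0.png").astype(int);b=im[:,:,::-1].astype(int);df=np.abs(a-b).max(2)>60
for n,(x,y) in dict(mug=(465,210),toy=(303,196),jar=(342,189),driver=(175,255)).items(): print(n,df[y-25:y+25,x-25:x+25].sum())
s=bot.read_state();print(s["time"],s["tool_pos"],s["width"],s["wrist_force"])
E
```

```text
37.25 [0.4982 0.3318 0.1996] yaz 91.75 tool z [-7.3e-03 -5.0e-04 -1.0e+00] q6 -1.059 [-0.44  0.09 -0.16] [0.001 0.008 0.009]
{'driver_mid': [(324.6, 206.3, 0.69)], 'driver_socket': [(323.8, 186.7, 0.87)], 'stand_hole': [(323.3, 195.3, 0.6)]}
driver_mid [0.4982 0.3324 0.1   ]
driver_socket [0.5006 0.3321 0.022 ]
stand_hole [0.504  0.3318 0.042 ]
expected top px [325.7 226.7]
d1 disc centre [325. 217.] 535
e1 disc centre [324. 224.] 533
{'mug': [(457.5, 214.1, 0.65), (161.8, 255.0, 0.41)], 'toy': [(307.2, 199.3, 0.64)], 'jar': [(341.2, 192.7, 0.76)], 'screw_head': [(400.1, 195.6, 0.41)], 'pilot_centre': [(394.6, 198.0, 0.55)]}
mug 0
toy 0
jar 0
driver 352
37.75 [0.49938378 0.33250175 0.2014183 ] 0.9995528931447925 [ 0.34827738 -0.45184033  0.68367016]
```

```bash
python3 -c "
from workcell import bot
print(bot.finish_job())"
```

```text
the job is handed in; nothing more can be done
None
```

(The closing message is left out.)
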